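Stack the washed setter plates on the furnace tray

ROBOT

A 6-joint arm with a two-finger parallel gripper is mounted at the origin on the work surface. World frame = base frame: x ahead of the robot, y to its left, z up, the work surface at z = 0. Lengths are in m, angles in rad, forces in N, time in s.
With the tool pointing down it reaches from about 0.225 to 0.875 m from the base axis. Payload 3.4 kg.
Tool frame: the origin (TCP) lies at the very end of the fingers, on their centre line; the grasp point (between the pads) lies 19 mm behind it; x points along the fingers, z is the direction in which the jaws open and shut, and the axes are right-handed (so a half turn about x gives the same grasp; the last joint's range is limited). The gripper opens to 85 mm and grips with 20 to 120 N. Pads are 22 mm wide; open, the fingers measure 114 mm over their backs; the gripper's body (76 mm by 85 mm) begins 54 mm behind the grasp point. The pads swing forward as they close: fully open they stand 13 mm farther back than shut.
Start: joints at [1.142, 0.276, 1.505, -0, 1.361, -0.121], TCP at [0.174, 0.548, 0.192] pointing down, gripper open.
Joint ranges: [-2.89, 2.89], [-0.75, 2.08], [0.22, 2.7], [-1.18, 4.32], [0.11, 2.71], [-2.7, 2.7]. Speed limits (rad/s): [2.57, 2.57, 3.14, 3.14, 3.14, 3.14].

INTERFACE

Orientations are given as a unit quaternion [w, x, y, z].
In Python, from rig import manip, viewer, finder gives the robot as it stands.
- The arm moves only by the tool move_arm, never from a script. Its argument "rows" is a list of rows, each a list of 3 entries, a list of its own where there are three numbers: the shift along the tool's x, y, z in mm, then the turn about the tool's x in rad, then the finger opening in mm, from 0 to 85.4. A call has 1 to 8 rows; each row is the pose to reach, as a shift and turn from the pose measured when the call began, along the tool's axes at that moment; what a row does not reach only later rows make up. A row lasts 1/12 s, in which the tool goes at most 41.7 mm and 7.16 degrees, less where a joint would pass 70% of its speed; a pose out of reach is approached as far as the arm can. A call with a gripper value outside its range is refused whole. The fingers move at their own pace and stop on an object; "force" is the grip in N (left out, the last holds). Time passes only in rows, so rows that repeat a pose let the fingers close. It gives the time, the measured TCP pose, the force and the opening at its end, in the units of the state.
- manip.get_state(): the state, without advancing time (a new reading comes with each control period).
- viewer.get_image(name): name is "scene" or "side" or "wrist"; returns the picture (420x560x3 uint8, red, green, blue); there is no depth.
- viewer.get_calibration(name): a dict with "mtx" (3x3 intrinsics, pixels), "R" (3x3) and "t" (3): a world point X has camera coordinates R X + t. Camera axes: x right, y down, z forward; pixel columns grow to the right and rows downward; lengths in m; the calibration is good to about 2 mm. The wrist camera is an equidistant fisheye: a pixel r from the principal point sees the ray r / f radians off the axis. A picture is of the moment at which its call begins: read the wrist's pose just before it. get_calibration takes no time and is no camera call; for the wrist camera it gives the pose at the moment of the call.
- manip.sign_off(): hands the job in, once; it reports no verdict.
Trained networks look in the newest picture that a camera, given by its name, has taken for a name from the list of things; names that differ only in an ending like _2 or _b are one class to them, and where a whole thing is asked for, a point or a joint stands for the part that bears it (a point fixed in the world has none). Each returns a list of dicts, best first, with "score" (0 to 1); they miss things now and then, are a little off and sometimes report something else, mostly with a low value. They report only what shows in the picture. A call takes as long as a camera call. They do not tell look-alikes from the thing itself.
- finder.look_for(target, camera): "centre" ([column, row] in pixels, amid what is visible of it).
- finder.trace(target, camera): "mask" (420x560 bool, what is visible of it) and "centre" ([column, row] in pixels, amid what is visible of it).
The state is a dict: "clock": time; "qpos": joint angles; "qd": joint speeds; "effort": joint torques, N m; "position": TCP position; "ee_rot": TCP orientation; "contact_force": force on the tool from outside, world axes, zero at the start; "moment": the same for the moment, N m; "width": finger opening in m.
Only numpy, scipy, OpenCV 4.12 (cv2) and the standard library are available. Lean on these libraries where they do the work, as an engineer would, in place of code of your own. Each camera call takes 0.05 s, during which the arm holds its last target.

TASK

Get the firing stack ready: take the two cream ceramic plates off the sloping draining rack and stack them flat on the cream bottom plate on the furnace tray, one on top of the other, all three square and with their edges flush. Set each plate down gently rather than dropping it, keep the bottom plate where it lies, and leave the dark disc and everything else in place.

Things in the scene. Friction and masses are not known exactly. Their poses are not given: they have to be found in the camera images.
- plate_a: one of two identical washed plates: cream ceramic plate, flat slab 80 x 55 x 8 mm, edges rounded 1 mm, 0.10 to 0.17 kg. Origin: centre of underside; x along the 80 mm side, y along the 55 mm side, z out of its upper face. Starts on the rack's slope, lower short edge on the lip, x down the slope, y level, z leaning 30 degrees from vertical, away from the robot.
- plate_b: the other washed plate, starting on the rack in the same pose as plate_a: cream ceramic plate, flat slab 80 x 55 x 8 mm, edges rounded 1 mm, 0.10 to 0.17 kg. Origin: centre of underside; x along the 80 mm side, y along the 55 mm side, z out of its upper face.
- base: the bottom plate, identical to the other two, lying loose and flat on the tray: cream ceramic plate, flat slab 80 x 55 x 8 mm, edges rounded 1 mm, 0.10 to 0.17 kg. Origin: centre of underside; x along the 80 mm side, y along the 55 mm side, z out of its upper face.
- rack: fixed stainless draining rack: perforated sheet 128 mm long, 340 mm wide, sloping 30 degrees, low edge (own +x) away from the robot, lip 6 mm high. Origin under its centre on the bench, z up, x level to the low edge, y along its width. Sheet top meets the lip at x 60, z 30 mm, rises to x -48, z 92. Places at y -105, 0, 105 mm hold two cream plates and the dark disc in any order. Left or right of the robot.
- tray: fixed furnace charging tray of dark oxidised steel, 240 x 160 mm, floor 4 mm thick, rim 10 mm high, a bail handle at each short end reaching 17 mm out and 23 mm up. Origin: under its centre on the bench; x along its length, away from the robot, z up. It stands on the other side from the rack.
- disc: bystander: dark grey graphite disc, 80 mm across, 8 mm thick, lying on the rack in one of the three places. Origin: centre of its underside.
- crucible: bystander: small white crucible, 36 mm across the rim, 36 mm high, standing on the tray beyond the bottom plate (+x side). Origin: centre of its underside.
- boat: bystander: white ceramic combustion boat, 110 x 22 x 14 mm, lying behind the tray and rack. Origin: centre of its underside.
- mortar: bystander: white mortar, 96 mm across, 48 mm high, at the left of the bench. Origin: centre of its underside.
- tongs: bystander: steel crucible tongs, about 225 mm long, 10 mm high, lying behind the tray and rack. Origin: on the bench near their middle.
- thermometer: bystander: yellow hand-held thermometer lying on its side, about 180 x 40 x 47 mm, at the right of the bench. Origin: under its middle.
- beaker: bystander: glass beaker, 70 mm across, 90 mm high, at the right of the bench. Origin: centre of its underside.
Not all that is in view belongs to the job. Leave any purple or red look-alike of the base alone. Leave any green look-alike of the plate_b alone.

How it is judged:
At the end, for the whole second after the job is handed in: Both cream plates lie flat (within 3 degrees) and still in a pile on the bottom plate, in either order, each centred on it within 5 mm along both sides and turned from it by less than 5.7 degrees (either way round); the bottom plate lies flat, within 15 mm of its start (((z of plate_a in the frame of base between 0.0065 and 0.0095 m and z of plate_b in the frame of base between 0.0145 and 0.0175 m) or (z of plate_b in the frame of base between 0.0065 and 0.0095 m and z of plate_a in the frame of base between 0.0145 and 0.0175 m)) and x of plate_a in the frame of base between -0.005 and 0.005 m and y of plate_a in the frame of base between -0.005 and 0.005 m and angle between the x axis of each of plate_a, plate_b and the x axis of base, either way round below 0.1 rad and angle between each of plate_a, plate_b, base's own z axis and vertical below 0.06 rad and linear speed of each of plate_a, plate_b below 0.01 m/s and x of plate_b in the frame of base between -0.005 and 0.005 m and y of plate_b in the frame of base between -0.005 and 0.005 m and distance of base from where it was at the start of the episode below 0.015 m); the robot touches nothing.
It fails at once if the dark disc is moved more than 25 mm (distance of disc from where it was at the start of the episode above 0.025 m).
It fails at once if the crucible on the tray is moved more than 25 mm (distance of crucible from where it was at the start of the episode above 0.025 m).
It fails at once if the boat, mortar, tongs, thermometer or beaker is moved more than 25 mm (distance of any of boat, mortar, tongs, thermometer, beaker from where it was at the start of the episode above 0.025 m).
It fails at once if a cream plate is dropped, thrown or slides off: faster than 0.35 m/s (a fall of about 6 mm) while the fingers do not touch it ((contact force between plate_a and the fingers below 0.05 N and linear speed of plate_a above 0.35 m/s) or (contact force between plate_b and the fingers below 0.05 N and linear speed of plate_b above 0.35 m/s)).
It also fails if it takes over 70 s, if anything falls off the work surface, if the arm or the gripper's body presses on something with over 40 N, if the wrist force passes 120 N, or if a joint passes its speed limit or range.

## Working session

There is one attempt and no reset: what is moved stays moved. The work goes in short steps, Python scripts to look and compute and a tool call to move; the robot and the scene stay as the last step left them, time stands still between calls to the robot, and variables do not carry over. Pictures are saved under pics/ and viewed, and the job is handed in when it is done.

Besides the shell and the picture viewer there is one more tool, called after ">>>" as name(argument=value, ...), one argument or row to a line, values as JSON. move_arm: Moves the arm, as the interface text tells. Its arguments: {"type":"object","properties":{"rows":{"type":"array"},"force":{"type":"number"}},"required":["rows"]}

```bash
ls; mkdir -p pics
python3 - <<'E'
from rig import manip, viewer, finder
import cv2
print(manip.get_state())
for n in ["scene","side","wrist"]:
    c=viewer.get_calibration(n); print(n,c)
    cv2.imwrite(f"pics/{n}0.png",viewer.get_image(n)[:,:,::-1])
E
```

```text
pics
{'clock': 0.0, 'qpos': array([ 1.14198225e+00,  2.76608711e-01,  1.50613066e+00, -4.32962194e-05,
        1.36067159e+00, -1.20997962e-01]), 'qd': array([-0.00015117, -0.00076065,  0.00076521, -0.0002781 ,  0.00052285,
        0.00027032]), 'effort': array([ 9.45823231e-04, -4.16768432e+01, -2.45800620e+01, -3.15378547e-04,
        1.10488309e-02, -6.80987725e-06]), 'position': array([0.17398619, 0.54742754, 0.19113292]), 'ee_rot': array([ 0.57018462, -0.41776876,  0.5712918 ,  0.41711443]), 'contact_force': array([-0.65834797, -0.37897315,  0.80226689]), 'moment': array([-6.60698773e-06,  1.78526460e-02, -7.28766523e-03]), 'width': 0.08561725220327401}
scene {'mtx': array([[378.92636162,   0.        , 278.86655457],
       [  0.        , 378.92636162, 204.46918699],
       [  0.        ,   0.        ,   1.        ]]), 'R': array([[-0.13578186,  0.99059543,  0.01685192],
       [ 0.7147854 ,  0.10972614, -0.69068228],
       [-0.6860358 , -0.08173662, -0.72296197]]), 't': array([ 0.06757589, -0.31384907,  1.53233296])}
side {'mtx': array([[450.14953851,   0.        , 282.37203405],
       [  0.        , 450.14953851, 208.09209031],
       [  0.        ,   0.        ,   1.        ]]), 'R': array([[ 0.93735216, -0.34835969, -0.00405601],
       [-0.1758833 , -0.46314576, -0.86865475],
       [ 0.30072577,  0.81494879, -0.49540133]]), 't': array([-0.45458886,  0.15558984,  1.12522042])}
wrist {'mtx': array([[325.1922621 ,   0.        , 276.29212574],
       [  0.        , 325.1922621 , 212.25315505],
       [  0.        ,   0.        ,   1.        ]]), 'R': array([[ 3.02684150e-01,  9.53090683e-01, -6.74782987e-04],
       [ 9.08185839e-01, -2.88208292e-01,  3.03536593e-01],
       [ 2.89103421e-01, -9.24885440e-02, -9.52819543e-01]]), 't': array([-0.5759225 , -0.03877977,  0.38024279])}
```

View pics/scene0.png

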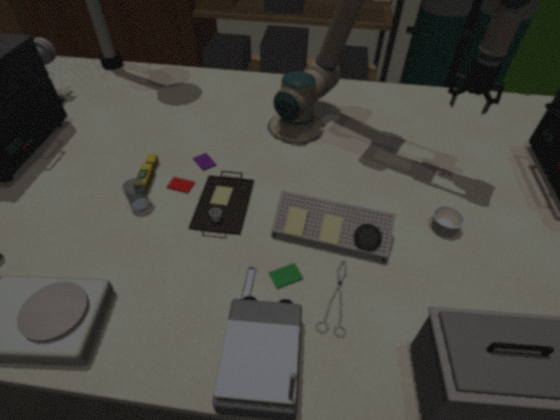

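View pics/side0.png

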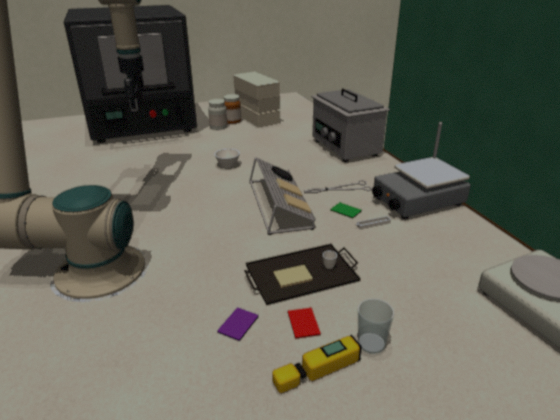

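View pics/wrist0.png

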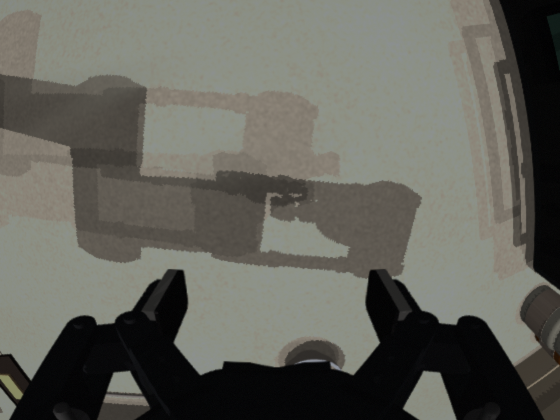

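The scene view shows the rack at about (335,225), with cream plates at (296,221) and (331,229) and the disc at (368,236). The tray is at (222,205), with the base at (221,195) and the crucible at (215,214). Red, purple and green look-alikes are also visible. The wrist only sees bench. Next I'll locate everything in world coordinates.

```bash
cat > h.py <<'E'
from rig import manip, viewer, finder
import numpy as np, cv2
from scipy.spatial.transform import Rotation as Rn
def ray(c,px):
    px=np.atleast_2d(np.asarray(px,float)); K=c["mtx"]
    return np.c_[(px-[K[0,2],K[1,2]])/K[0,0],np.ones(len(px))]@c["R"], -c["R"].T@c["t"]
def rayw(c,px):
    px=np.atleast_2d(np.asarray(px,float)); K=c["mtx"]
    d=(px-[K[0,2],K[1,2]])/K[0,0]; r=np.linalg.norm(d,axis=1)+1e-9
    v=np.c_[d*(np.sin(r)/r)[:,None],np.cos(r)]
    return v@c["R"], -c["R"].T@c["t"]
def onz(c,px,z,w=False):
    d,o=(rayw if w else ray)(c,px); s=(z-o[2])/d[:,2]; return o+d*s[:,None]
def proj(c,X,w=False):
    X=np.atleast_2d(X); p=X@c["R"].T+c["t"]; K=c["mtx"]
    if not w: q=p[:,:2]/p[:,2:]
    else:
        n=np.linalg.norm(p[:,:2],axis=1); q=p[:,:2]/n[:,None]*np.arctan2(n,p[:,2])[:,None]
    return q*K[0,0]+[K[0,2],K[1,2]]
E
python3 - <<'E'
from h import *
np.set_printoptions(precision=3,suppress=True)
for n in ["scene","side"]:
    c=viewer.get_calibration(n)
    viewer.get_image(n)
    for t,z in [("plate_a",.06),("base",.012),("tray",.004),("rack",.06),("crucible",.02)]:
        for r in finder.trace(t,n)[:4]:
            m=r["mask"].astype(np.uint8)
            q=cv2.minAreaRect(np.argwhere(m)[:,::-1].astype(np.float32))
            b=onz(c,cv2.boxPoints(q),z)
            print(n,t,round(r["score"],2),np.array(r["centre"]),onz(c,r["centre"],z)[0,:2],m.sum(),b[:,:2].ravel())
E
```

```text
scene plate_a 0.89 [286.9 275.2] [0.743 0.054] 511 [0.742 0.006 0.698 0.071 0.748 0.094 0.789 0.031]
scene plate_a 0.71 [292.8 224.7] [0.571 0.05 ] 507 [0.604 0.023 0.497 0.032 0.51  0.088 0.615 0.076]
scene plate_a 0.58 [331.7 226.4] [0.561 0.161] 560 [0.62  0.124 0.51  0.135 0.517 0.193 0.626 0.178]
scene base 0.64 [224.1 195.1] [ 0.437 -0.189] 316 [ 0.48  -0.228  0.383 -0.226  0.404 -0.169  0.499 -0.174]
scene base 0.6 [202.6 163.5] [ 0.293 -0.302] 233 [ 0.274 -0.344  0.216 -0.318  0.289 -0.256  0.342 -0.283]
scene base 0.52 [183.2 183.7] [ 0.405 -0.338] 310 [ 0.434 -0.39   0.37  -0.401  0.387 -0.304  0.448 -0.296]
scene tray 0.82 [220.  208.3] [ 0.489 -0.191] 2369 [ 0.587 -0.267  0.281 -0.301  0.319 -0.11   0.611 -0.106]
scene tray 0.71 [250. 281.] [ 0.74  -0.046] 271 [ 0.791 -0.064  0.687 -0.063  0.691 -0.037  0.794 -0.04 ]
scene rack 0.8 [336.  216.3] [0.519 0.172] 3393 [ 0.624 -0.01   0.43  -0.008  0.484  0.349  0.662  0.309]
scene rack 0.34 [223.8 197.8] [ 0.495 -0.172] 306 [ 0.523 -0.208  0.437 -0.21   0.453 -0.155  0.537 -0.156]
side plate_a 0.79 [342.3 210.4] [ 0.65  -0.03
[... 325 characters left out ...]
.398 -0.171  0.491 -0.173  0.473 -0.237  0.385 -0.235]
side base 0.83 [302.4 325. ] [ 0.394 -0.364] 775 [ 0.376 -0.315  0.437 -0.309  0.419 -0.403  0.363 -0.406]
side base 0.62 [238.6 321.6] [ 0.272 -0.307] 811 [ 0.222 -0.317  0.295 -0.247  0.319 -0.308  0.247 -0.371]
side tray 0.86 [305.9 272.9] [ 0.474 -0.196] 3851 [ 0.339 -0.097  0.654 -0.101  0.581 -0.287  0.312 -0.271]
side rack 0.9 [274.  191.6] [0.509 0.138] 1156 [ 0.477  0.376  0.68   0.463  0.55  -0.093  0.411 -0.124]
side rack 0.67 [375.7 322.7] [ 0.511 -0.454] 1655 [ 0.512 -0.381  0.58  -0.406  0.499 -0.534  0.441 -0.512]
side crucible 0.63 [324.3 259.9] [ 0.529 -0.182] 214 [ 0.542 -0.146  0.574 -0.158  0.54  -0.226  0.51  -0.215]
```

Run:
```python
from h import *
im=cv2.imread("pics/scene0.png")
cv2.imwrite("pics/scene0c.png",cv2.resize(im[160:270,170:410],None,fx=3.3,fy=3.3,interpolation=cv2.INTER_CUBIC))
im=cv2.imread("pics/side0.png")
cv2.imwrite("pics/side0c.png",cv2.resize(im[150:310,230:370],None,fx=3.5,fy=3.5,interpolation=cv2.INTER_CUBIC))
```

```text
(no output)
```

View pics/scene0c.png

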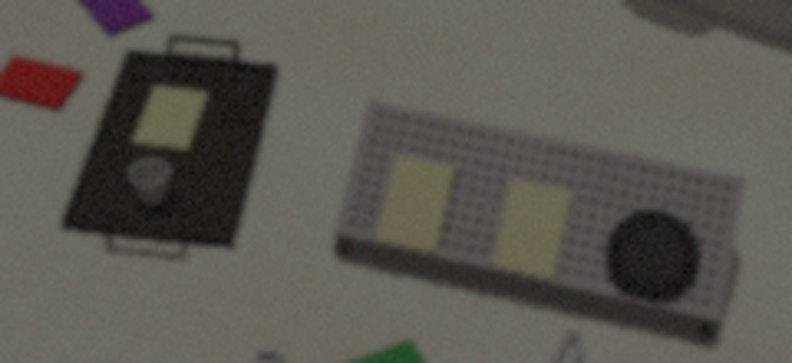

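View pics/side0c.png

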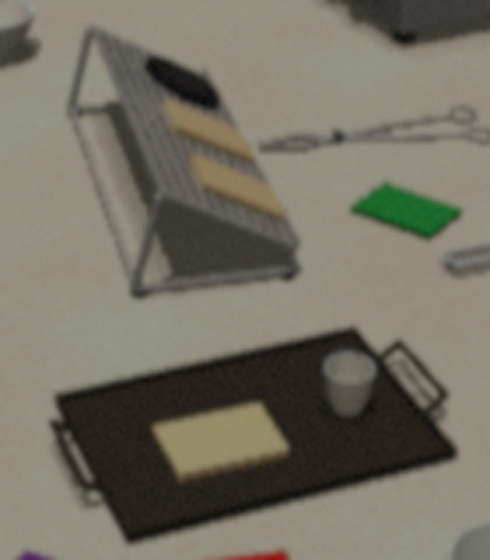

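Run:
```python
from h import *
np.set_printoptions(precision=3,suppress=True)
s=manip.get_state(); R=Rn.from_quat(np.roll(s["ee_rot"],-1)).as_matrix(); print(R)
c=viewer.get_calibration("wrist"); o=-c["R"].T@c["t"]
print("cam pos",o,"in tool",R.T@(o-s["position"]),"axis in tool",R.T@c["R"].T)
```

```text
[[ 0.    -0.953  0.303]
 [ 0.     0.303  0.953]
 [-1.    -0.     0.   ]]
cam pos [0.1   0.573 0.375] in tool [-0.182  0.079  0.001] axis in tool [[-0.001 -0.304  0.953]
 [ 0.    -0.953 -0.304]
 [ 1.    -0.     0.001]]
```

The side view confirms that plates sit in the two near rack places and the disc in the +y place. I'll move over the rack for a wrist view.

>>> move_arm(
  rows=[
    [[-60, -441, -311], -0.307, 85],
    [[-60, -441, -311], -0.307, 85],
    [[-60, -441, -311], -0.307, 85],
    [[-60, -441, -311], -0.307, 85],
    [[-60, -441, -311], -0.307, 85],
    [[-60, -441, -311], -0.307, 85],
    [[-60, -441, -311], -0.307, 85],
    [[-60, -441, -311], -0.307, 85],
  ],
  force=25,
)

```text
clock: 1.42
position: [0.3726, 0.2859, 0.2289]
ee_rot: [0.5, -0.5, 0.5, 0.5]
contact_force: [-0.3, -1.0, 0.2]
width: 0.0848
```

>>> move_arm(
  rows=[
    [[-21, -127, -166], 0, 85],
    [[-21, -127, -166], 0, 85],
    [[-21, -127, -166], 0, 85],
    [[-21, -127, -166], 0, 85],
    [[-21, -127, -166], 0, 85],
    [[-21, -127, -166], 0, 85],
    [[-21, -127, -166], 0, 85],
  ],
)

```text
clock: 2.0
position: [0.501, 0.1178, 0.2498]
ee_rot: [0.502, -0.499, 0.501, 0.499]
contact_force: [-0.5, 1.0, 0.2]
width: 0.0849
```

Run:
```python
from h import *
np.set_printoptions(precision=4,suppress=True)
s=manip.get_state(); print(s["position"],s["ee_rot"],s["qd"])
c=viewer.get_calibration("wrist")
im=viewer.get_image("wrist"); cv2.imwrite("pics/w1.png",im[:,:,::-1])
np.savez("w1.npz",im=im,**c)
for t in ["plate_a","disc","rack","base"]:
    for r in finder.look_for(t,"wrist")[:4]: print(t,r)
```

```text
[0.501  0.1178 0.2498] [ 0.5016 -0.4989  0.5008  0.4986] [ 0.0582 -0.0213  0.0359  0.032   0.0194  0.0166]
plate_a {'centre': [234.5, 300.1], 'score': 0.95}
plate_a {'centre': [226.5, 214.6], 'score': 0.76}
plate_a {'centre': [308.0, 226.8], 'score': 0.72}
disc {'centre': [387.9, 237.6], 'score': 0.7}
disc {'centre': [311.8, 223.6], 'score': 0.18}
rack {'centre': [296.2, 198.2], 'score': 0.58}
base {'centre': [66.1, 135.2], 'score': 0.88}
base {'centre': [19.2, 44.7], 'score': 0.86}
base {'centre': [8.6, 126.3], 'score': 0.68}
base {'centre': [308.9, 225.8], 'score': 0.49}
```

View pics/w1.png

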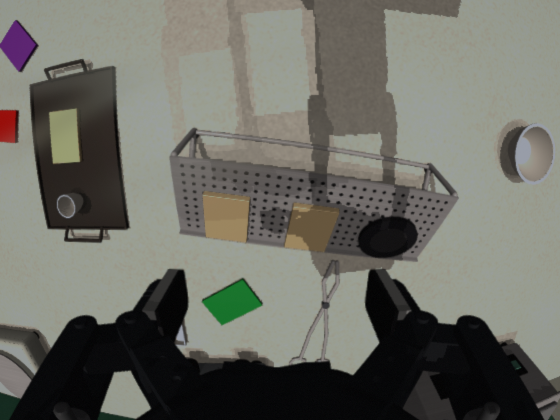

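The wrist view shows the plates at (226,217) and (312,227), the disc at (388,237), the base at (64,136), and the crucible at (68,206). The handles are at the tray's two short ends. I'll fit the plate outlines to get their poses.

```bash
cat >> h.py <<'E'
from scipy.optimize import minimize
from scipy.spatial import ConvexHull
import itertools
BOX=np.array(list(itertools.product([-.04,.04],[-.0275,.0275],[0,.008])))
def pose(x,y,z,yaw,pitch): # pitch: slope down along own +x
    return Rn.from_euler("ZY",[yaw,pitch]).as_matrix(), np.array([x,y,z])
def creammask(im,seed,thr=18,r=60):
    f=cv2.GaussianBlur(im,(0,0),1).astype(int); d=f[:,:,0]-f[:,:,2]
    m=((d>thr)&(f[:,:,1]>0.62*f[:,:,0])).astype(np.uint8)
    w=np.zeros_like(m); y,x=int(seed[1]),int(seed[0]); w[max(0,y-r):y+r,max(0,x-r):x+r]=1
    m=cv2.morphologyEx(m*w,cv2.MORPH_OPEN,np.ones((3,3),np.uint8))
    m=cv2.morphologyEx(m,cv2.MORPH_CLOSE,np.ones((5,5),np.uint8))
    n,l=cv2.connectedComponents(m); return l==l[y,x]
def fit(c,mask,p0,z,pitch,w=True,S=6):
    ys,xs=np.nonzero(mask); x0,y0=xs.min()-8,ys.min()-8; W,H=xs.max()-x0+9,ys.max()-y0+9
    mm=mask[y0:y0+H,x0:x0+W].astype(float)
    def sil(p):
        R,t=pose(p[0],p[1],z,p[2],pitch); q=proj(c,BOX@R.T+t,w)
        h=cv2.convexHull(q.astype(np.float32))[:,0]
        big=np.zeros((H*S,W*S),np.uint8); cv2.fillPoly(big,[np.round(((h-[x0,y0]+.5)*S-.5)*16).astype(np.int32)],255,shift=4)
        return cv2.resize(big,(W,H),interpolation=cv2.INTER_AREA)/255.
    f=lambda p:np.abs(sil(p)-mm).sum()
    best=None
    for dy in(-.1,.1):
        r=minimize(f,p0,method="Nelder-Mead",options=dict(initial_simplex=np.array([p0,np.add(p0,[.01,0,0]),np.add(p0,[0,.01,0]),np.add(p0,[0,0,dy])]),xatol=1e-5,fatol=.01))
        if best is None or r.fun<best.fun: best=r
    return best.x,best.fun,mask.sum()
E
python3 - <<'E'
from h import *
np.set_printoptions(precision=4,suppress=True)
d=np.load("w1.npz"); c={k:d[k] for k in("mtx","R","t")}; im=d["im"].copy()
P=[]
for nm,seed,p0,z,pi in [("A",(226,217),(.56,.05,0),.05,np.pi/6),("B",(312,238),(.56,.16,0),.05,np.pi/6),("base",(64,136),(.43,-.19,0),.004,0)]:
    m=creammask(im,seed)
    x,f,n=fit(c,m,p0,z,pi); print(nm,x,f,n); P.append(x)
    R,t=pose(x[0],x[1],z,x[2],pi)
    for q in proj(c,BOX@R.T+t,True): cv2.circle(im,(int(round(q[0]*1)),int(round(q[1]))),1,(255,0,0),-1)
    im[cv2.morphologyEx(m.astype(np.uint8),cv2.MORPH_GRADIENT,np.ones((3,3),np.uint8))>0]=(0,255,0)
print(np.linalg.norm(P[1][:2]-P[0][:2]),np.degrees(np.arctan2(*(P[1][:2]-P[0][:2]))))
cv2.imwrite("pics/fit1.png",cv2.resize(im[60:280,20:440,::-1],None,fx=1.9,fy=1.9))
E
```

```text
A [ 0.5493  0.0572 -0.1279] 64.82745098039216 2175
B [ 0.5642  0.1613 -0.1389] 57.77254901960785 2106
base [ 0.4366 -0.2003 -0.013 ] 68.32549019607843 1598
0.10523274411528713 8.127644600994682
```

View pics/fit1.png

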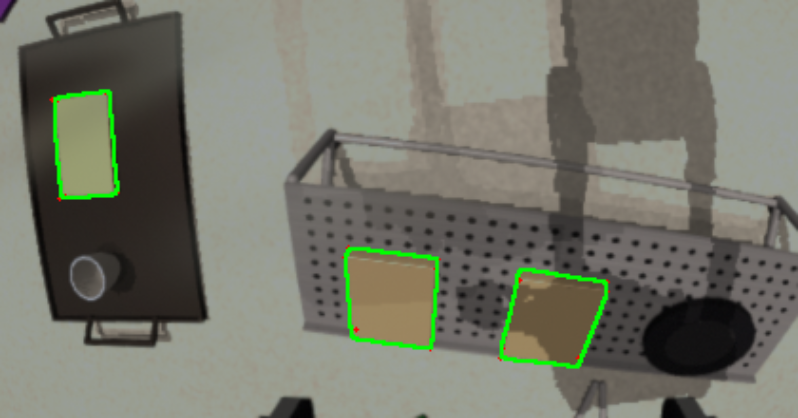

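```bash
cat >> h.py <<'E'
def shift(target,yawz,pr=True):
    """target TCP world, yawz: angle of tool z dir, measured from world +y toward -x (ie rotation about world z)"""
    s=manip.get_state(); R=Rn.from_quat(np.roll(s["ee_rot"],-1)).as_matrix()
    d=R.T@(np.array(target)-s["position"])*1000
    cur=np.arctan2(-R[0,2],R[1,2]); t=-(yawz-cur)
    print("clock",s["clock"],"tilt",np.round(R[2,1:],4),"curyaw",round(cur,4),"shift",np.round(d,1),"turn",round(t,4),"F",np.round(s["contact_force"],1))
E
python3 - <<'E'
from h import *
shift([.5493,.0572,.10],-.137)
E
```

```text
clock 2.25 tilt [-0.0002  0.001 ] curyaw 0.0016 shift [149.8 -50.8 -64.2] turn 0.1386 F [-0.2  0.1 -0.3]
```

>>> move_arm(
  rows=[
    [[0, -51, -64], 0.1386, 68],
    [[30, -51, -64], 0.1386, 68],
    [[70, -51, -64], 0.1386, 68],
    [[110, -51, -64], 0.1386, 68],
    [[150, -51, -64], 0.1386, 68],
    [[150, -51, -64], 0.1386, 68],
    [[150, -51, -64], 0.1386, 68],
    [[150, -51, -64], 0.1386, 68],
  ],
)

```text
clock: 2.92
position: [0.5511, 0.0583, 0.1021]
ee_rot: [0.534, -0.466, 0.531, 0.464]
contact_force: [1.1, -0.4, 0.2]
width: 0.0676
```

Run:
```python
from h import *
shift([.5493,.0572,.056],-.137)
print(manip.get_state()["width"])
c=viewer.get_calibration("wrist")
im=viewer.get_image("wrist"); cv2.imwrite("pics/w2.png",im[:,:,::-1])
```

```text
clock 2.9167 tilt [-0.0037  0.0016] curyaw -0.1354 shift [46.1  1.8 -1.4] turn 0.0016 F [ 1.1 -0.4  0.2]
0.06764072793643486
```

View pics/w2.png

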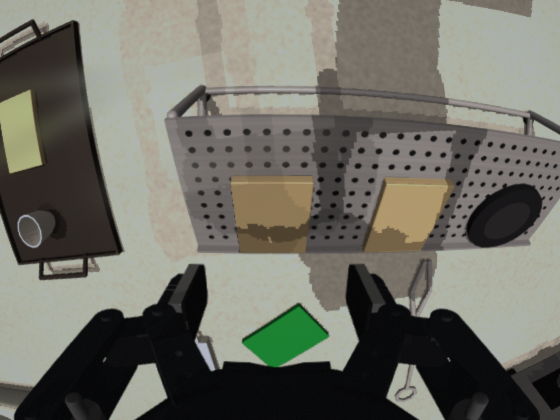

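The plate is at cols 232–313, centred between the jaws (midline about col 277), and the yaw is aligned. I'll descend in steps and watch for contact.

Run:
```python
from h import *
np.set_printoptions(precision=4,suppress=True)
c=viewer.get_calibration("wrist"); im=viewer.get_image("wrist")
for seed,p0 in [((272,200),(.549,.057,-.137)),((410,210),(.564,.161,-.137))]:
    print(fit(c,creammask(im,seed),p0,.05,np.pi/6))
shift([.549,.0572,.062],-.137)
```

```text
(array([ 0.5488,  0.0571, -0.1401]), np.float64(105.57647058823528), np.int64(6027))
(array([ 0.5639,  0.1621, -0.1312]), np.float64(146.23921568627452), np.int64(5043))
clock 3.0167 tilt [-0.0065  0.0019] curyaw -0.1358 shift [41.1  3.2 -1.3] turn 0.0012 F [ 0.1 -0.2  0.5]
```

>>> move_arm(
  rows=[
    [[15, 3.2, -1.3], 0, 68],
    [[30, 3.2, -1.3], 0, 68],
    [[38, 3.2, -1.3], 0, 68],
    [[41, 3.2, -1.3], 0, 68],
    [[41, 3.2, -1.3], 0, 68],
    [[41, 3.2, -1.3], 0, 66],
  ],
)

```text
clock: 3.52
position: [0.5499, 0.0572, 0.0632]
ee_rot: [0.535, -0.467, 0.53, 0.463]
contact_force: [0.4, -0.4, 0.0]
width: 0.0662
```

Run:
```python
from h import *
shift([.549,.0572,.058],-.137)
im=viewer.get_image("side"); cv2.imwrite("pics/s3.png",cv2.resize(im[120:260,220:360,::-1],None,fx=4,fy=4,interpolation=cv2.INTER_CUBIC))
im=viewer.get_image("wrist"); cv2.imwrite("pics/w3.png",im[:,:,::-1])
```

```text
clock 3.5167 tilt [-0.0084  0.0021] curyaw -0.1357 shift [ 5.2  1.  -0.2] turn 0.0013 F [ 0.4 -0.4  0. ]
```

View pics/s3.png

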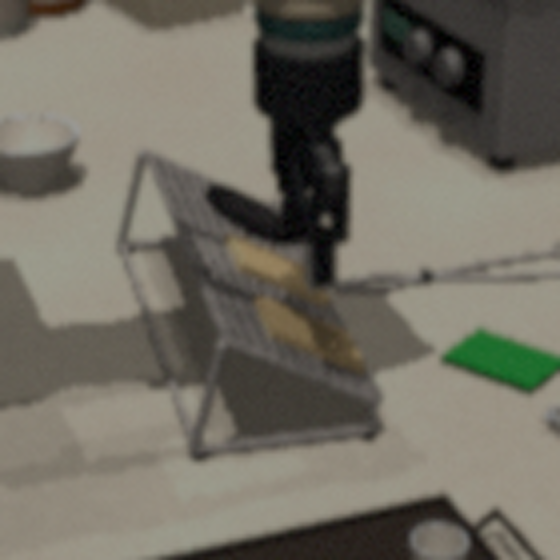

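View pics/w3.png

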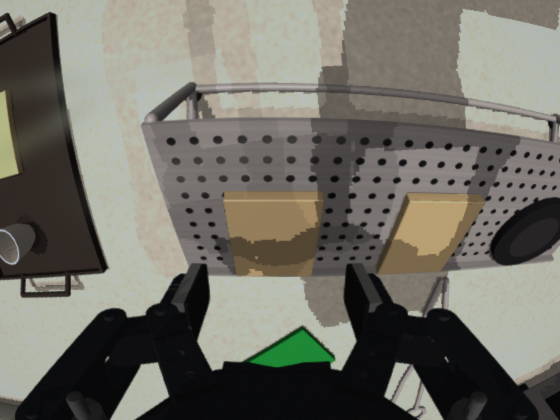

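Run:
```python
from h import *
np.set_printoptions(precision=1,suppress=True)
s=manip.get_state(); R=Rn.from_quat(np.roll(s["ee_rot"],-1)).as_matrix()
c=viewer.get_calibration("wrist"); cs=viewer.get_calibration("side")
im=viewer.get_image("wrist").copy(); si=viewer.get_image("side").copy()
for x in (0,-.006,-.012,-.02):
  for y in(-.011,.011):
    for z in(-.033,.033):
      X=s["position"]+R@[x,y,z]; q=proj(c,X,True)[0]; q2=proj(cs,X)[0]
      print(x,y,z,q,q2)
for n,i in(("wrist",im),("side",si)):pass
cv2.imwrite("pics/w3z.png",cv2.resize(im[230:370,130:420,::-1],None,fx=2.7,fy=2.7,interpolation=cv2.INTER_CUBIC))
```

```text
0 -0.011 -0.033 [221.1 259.5] [303.  205.4]
0 -0.011 0.033 [326.2 259.5] [297.3 194.7]
0 0.011 -0.033 [218.8 226.7] [295.5 206.3]
0 0.011 0.033 [328.2 226.7] [290.1 195.5]
-0.006 -0.011 -0.033 [219.6 263.7] [303.  203.5]
-0.006 -0.011 0.033 [327.5 263.8] [297.3 192.9]
-0.006 0.011 -0.033 [217.2 230.2] [295.5 204.4]
-0.006 0.011 0.033 [329.7 230.2] [290.1 193.8]
-0.012 -0.011 -0.033 [218.  268.3] [303.  201.7]
-0.012 -0.011 0.033 [329.  268.3] [297.3 191.1]
-0.012 0.011 -0.033 [215.4 234. ] [295.5 202.6]
-0.012 0.011 0.033 [331.4 234. ] [290. 192.]
-0.02 -0.011 -0.033 [215.8 274.6] [303.1 199.2]
-0.02 -0.011 0.033 [331.  274.8] [297.3 188.7]
-0.02 0.011 -0.033 [212.9 239.3] [295.5 200.1]
-0.02 0.011 0.033 [333.7 239.3] [290.  189.5]
```

View pics/w3z.png

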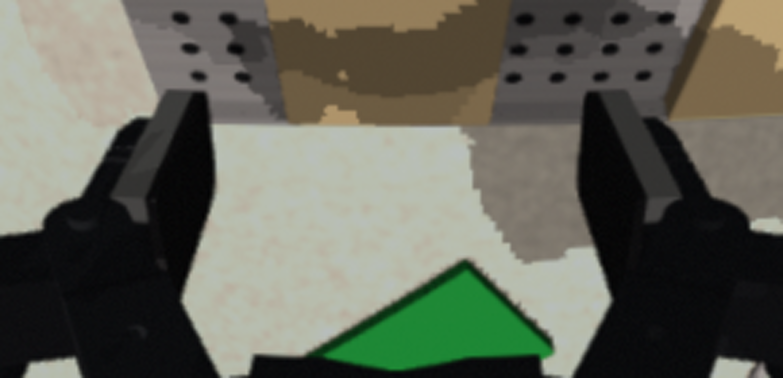

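Both the wrist and side views put the fingertips about 40 mm above the reported TCP: wrist tip edges at rows 265–298 against 227–260 predicted, and the side-view tip at (301,191). I won't trust either number yet. I'll descend slowly and let contact force decide.

>>> move_arm(
  rows=[
    [[2, 1, 0], 0, 66],
    [[4, 1, 0], 0, 66],
    [[6, 1, 0], 0, 66],
    [[6, 1, 0], 0, 66],
  ],
)

```text
clock: 4.05
position: [0.5482, 0.0573, 0.0563]
ee_rot: [0.535, -0.466, 0.531, 0.464]
contact_force: [0.4, -0.5, 0.6]
width: 0.0658
```

Run:
```python
from h import *
shift([.549,.0572,.058],-.137)
im=viewer.get_image("side"); cv2.imwrite("pics/s4.png",cv2.resize(im[120:260,220:360,::-1],None,fx=4,fy=4,interpolation=cv2.INTER_CUBIC))
im=viewer.get_image("scene"); cv2.imwrite("pics/sc4.png",cv2.resize(im[130:280,230:430,::-1],None,fx=3.8,fy=3.8,interpolation=cv2.INTER_CUBIC))
```

```text
clock 4.05 tilt [-0.0068  0.0018] curyaw -0.1359 shift [-1.7 -0.8  0. ] turn 0.0011 F [ 0.4 -0.5  0.6]
```

View pics/s4.png

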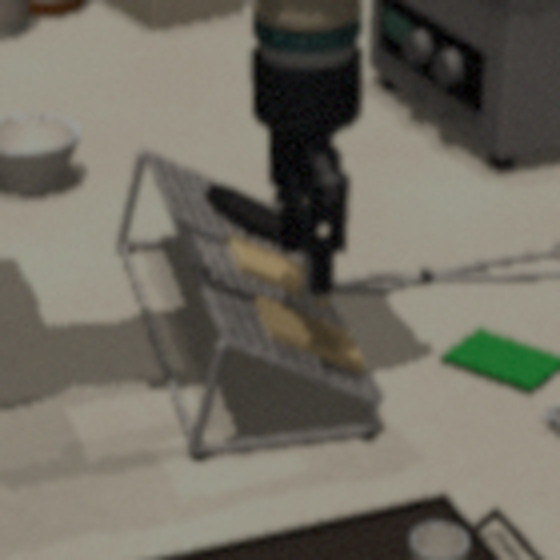

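View pics/sc4.png

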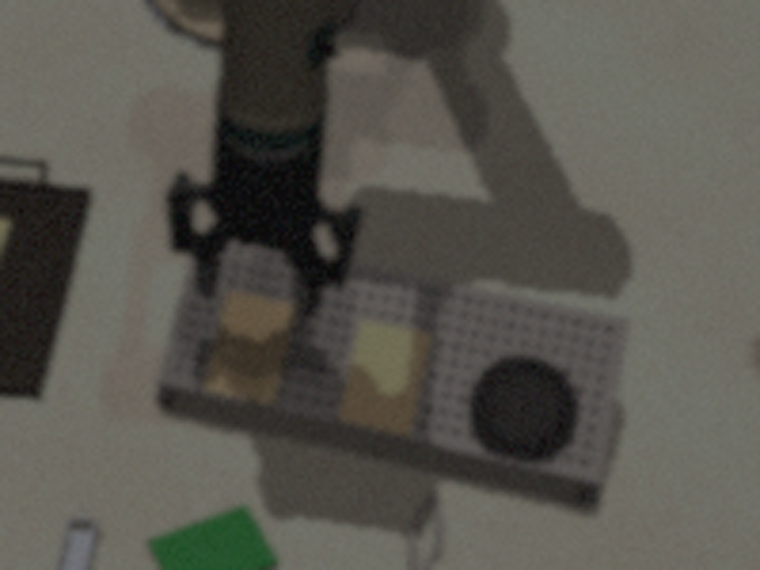

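Both external views agree that the tips are still well above the plate. I'll keep descending.

>>> move_arm(
  rows=[
    [[6, -0.5, 0], 0, 66],
    [[12, -0.5, 0], 0, 66],
    [[18, -0.5, 0], 0, 66],
    [[24, -0.5, 0], 0, 66],
    [[28, -0.5, 0], 0, 66],
    [[28, -0.5, 0], 0, 66],
  ],
)

```text
clock: 4.65
position: [0.5482, 0.0572, 0.0272]
ee_rot: [0.534, -0.466, 0.531, 0.464]
contact_force: [-0.7, -0.3, 0.1]
width: 0.0659
```

Run:
```python
from h import *
shift([.549,.0572,.058],-.137)
im=viewer.get_image("side"); cv2.imwrite("pics/s5.png",cv2.resize(im[120:260,220:360,::-1],None,fx=4,fy=4,interpolation=cv2.INTER_CUBIC))
im=viewer.get_image("wrist"); cv2.imwrite("pics/w5.png",im[:,:,::-1])
```

```text
clock 4.65 tilt [-0.0049  0.0017] curyaw -0.136 shift [-30.8  -1.    0.1] turn 0.001 F [-0.7 -0.3  0.1]
```

View pics/s5.png

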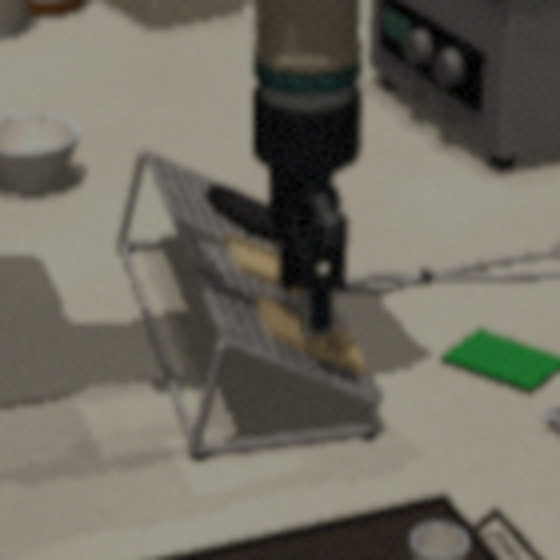

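View pics/w5.png

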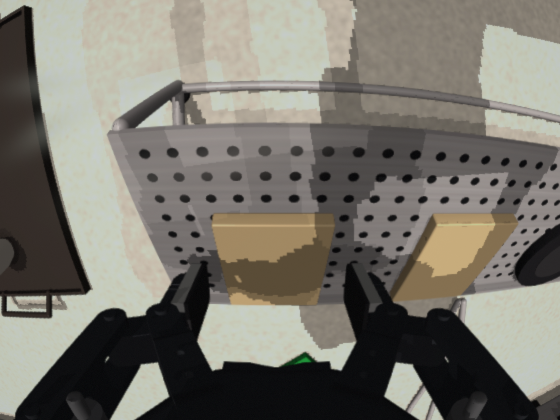

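The tips are now about 15 mm above the plate, straddling it, and the plate is about 1.5 mm toward −z. I'll continue down until contact.

>>> move_arm(
  rows=[
    [[2, 0, -1.5], 0, 66],
    [[4, 0, -1.5], 0, 66],
    [[6, 0, -1.5], 0, 66],
    [[8, 0, -1.5], 0, 66],
    [[9, 0, -1.5], 0, 66],
    [[9, 0, -1.5], 0, 66],
  ],
)

```text
clock: 5.25
position: [0.5487, 0.0558, 0.019]
ee_rot: [0.535, -0.466, 0.531, 0.464]
contact_force: [-0.3, 0.2, -0.1]
width: 0.0659
```

>>> move_arm(
  rows=[
    [[1, 0, 0], 0, 66],
    [[2, 0, 0], 0, 66],
    [[2, 0, 0], 0, 66],
  ],
)

```text
clock: 5.5
position: [0.5486, 0.0558, 0.0168]
ee_rot: [0.535, -0.466, 0.531, 0.464]
contact_force: [-0.3, -0.4, 0.1]
width: 0.0662
```

>>> move_arm(
  rows=[
    [[1, 0, 0], 0, 66],
    [[2, 0, 0], 0, 66],
    [[2, 0, 0], 0, 66],
  ],
)

```text
clock: 5.75
position: [0.5484, 0.0558, 0.0146]
ee_rot: [0.535, -0.466, 0.531, 0.464]
contact_force: [0.2, 0.4, -0.3]
width: 0.0657
```

Run:
```python
from h import *
shift([.549,.0572,.058],-.137)
im=viewer.get_image("side"); cv2.imwrite("pics/s6.png",cv2.resize(im[120:260,220:360,::-1],None,fx=4,fy=4,interpolation=cv2.INTER_CUBIC))
im=viewer.get_image("wrist"); cv2.imwrite("pics/w6.png",cv2.resize(im[200:370,130:420,::-1],None,fx=2.7,fy=2.7,interpolation=cv2.INTER_CUBIC))
```

```text
clock 5.75 tilt [-0.0056  0.0018] curyaw -0.1359 shift [-43.4  -0.6   1.5] turn 0.0011 F [ 0.2  0.4 -0.3]
```

View pics/s6.png

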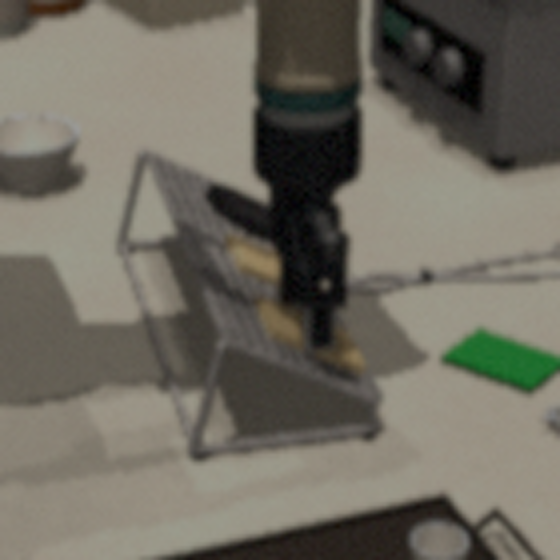

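View pics/w6.png

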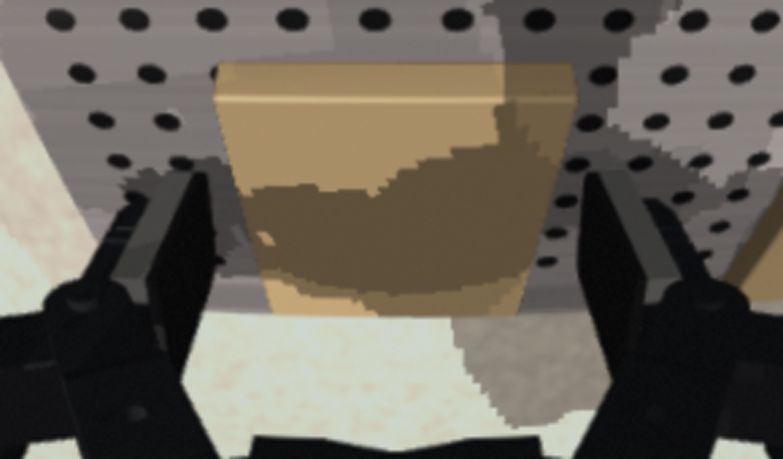

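>>> move_arm(
  rows=[
    [[1, 0, 0], 0, 66],
    [[2, 0, 0], 0, 66],
    [[2, 0, 0], 0, 66],
  ],
)

```text
clock: 6.1
position: [0.5484, 0.0558, 0.0125]
ee_rot: [0.535, -0.466, 0.531, 0.464]
contact_force: [0.8, -0.6, 0.0]
width: 0.0657
```

>>> move_arm(
  rows=[
    [[1, 0, 0], 0, 66],
    [[2, 0, 0], 0, 66],
    [[2, 0, 0], 0, 66],
  ],
)

```text
clock: 6.35
position: [0.5482, 0.0558, 0.0103]
ee_rot: [0.534, -0.466, 0.531, 0.464]
contact_force: [0.3, 0.1, -0.7]
width: 0.0662
```

>>> move_arm(
  rows=[
    [[1, -0.5, 0], 0, 66],
    [[2, -0.5, 0], 0, 66],
    [[2, -0.5, 0], 0, 66],
  ],
)

```text
clock: 6.6
position: [0.5492, 0.0557, 0.0088]
ee_rot: [0.535, -0.466, 0.531, 0.464]
contact_force: [0.3, 0.4, 3.2]
width: 0.0661
```

Run:
```python
from h import *
shift([.549,.0572,.058],-.137)
im=viewer.get_image("side"); cv2.imwrite("pics/s7.png",cv2.resize(im[170:240,270:340,::-1],None,fx=8,fy=8,interpolation=cv2.INTER_CUBIC))
im=viewer.get_image("wrist"); cv2.imwrite("pics/w7.png",cv2.resize(im[200:370,130:420,::-1],None,fx=2.7,fy=2.7,interpolation=cv2.INTER_CUBIC))
```

```text
clock 6.6 tilt [-0.0061  0.0017] curyaw -0.1359 shift [-49.2   0.2   1.6] turn 0.0011 F [0.3 0.4 3.2]
```

View pics/s7.png

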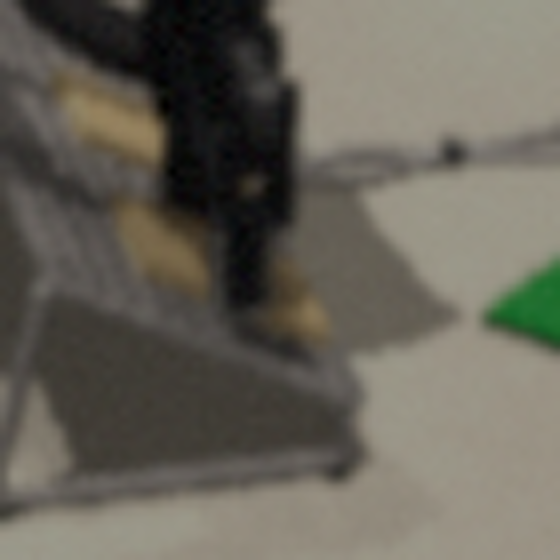

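View pics/w7.png

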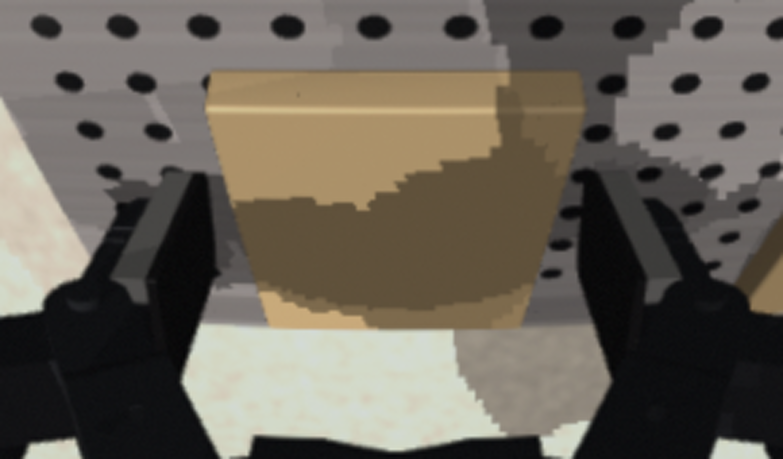

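Contact at TCP z = 0.0088 (3.2 N), so at this opening the tips are about 47 mm behind the reported TCP. I'll back off 3 mm and close.

>>> move_arm(
  rows=[
    [[-3, 0.2, 0], 0, 66],
    [[-3, 0.2, 0], 0, 60],
    [[-3, 0.2, 0], 0, 54],
    [[-3, 0.2, 0], 0, 48],
    [[-3, 0.2, 0], 0, 48],
    [[-3, 0.2, 0], 0, 48],
    [[-3, 0.2, 0], 0, 48],
  ],
  force=25,
)

```text
clock: 7.28
position: [0.5491, 0.0557, 0.0122]
ee_rot: [0.535, -0.466, 0.531, 0.464]
contact_force: [-0.2, 0.2, 5.8]
width: 0.0543
```

Run:
```python
from h import *
shift([.35,.0,.058],0)
im=viewer.get_image("wrist"); cv2.imwrite("pics/w8.png",cv2.resize(im[200:370,130:420,::-1],None,fx=2.7,fy=2.7,interpolation=cv2.INTER_CUBIC))
```

```text
clock 7.2833 tilt [-0.0065  0.0017] curyaw -0.1359 shift [-47.2 189.4 -82. ] turn -0.1359 F [-0.2  0.2  5.8]
```

View pics/w8.png

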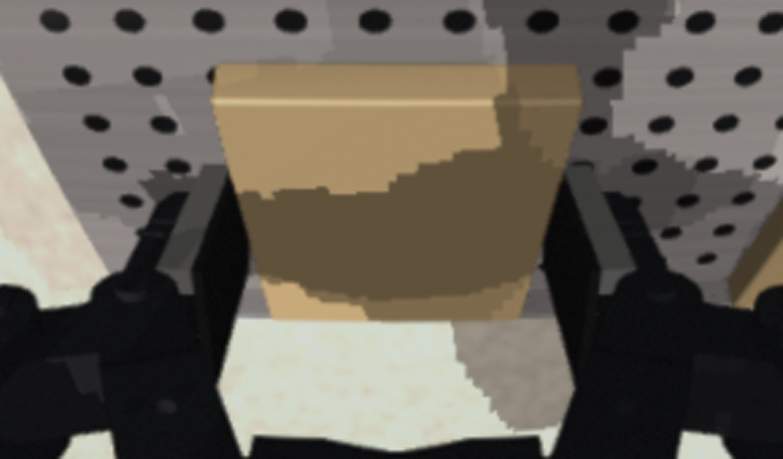

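Grip closed at 54.3 mm on the plate sides. Lifting.

>>> move_arm(
  rows=[
    [[-2, 0, 0], 0, 48],
    [[-6, 0, 0], 0, 48],
    [[-14, 0, 0], 0, 48],
    [[-26, 0, 0], 0, 48],
    [[-40, 0, 0], 0, 48],
    [[-60, 0, 0], 0, 48],
    [[-70, 0, 0], 0, 48],
    [[-70, 0, 0], 0, 48],
  ],
)

```text
clock: 8.0
position: [0.5507, 0.0556, 0.0848]
ee_rot: [0.536, -0.468, 0.529, 0.462]
contact_force: [0.0, -0.2, -1.2]
width: 0.0538
```

Run:
```python
from h import *
shift([.37,.0,.082],0)
print(manip.get_state()["width"])
im=viewer.get_image("wrist"); cv2.imwrite("pics/w9.png",cv2.resize(im[200:370,130:420,::-1],None,fx=2.7,fy=2.7,interpolation=cv2.INTER_CUBIC))
```

```text
clock 8.0 tilt [-0.012   0.0024] curyaw -0.1357 shift [  0.5 171.6 -79.6] turn -0.1357 F [ 0.  -0.2 -1.2]
0.053817310010972806
```

View pics/w9.png

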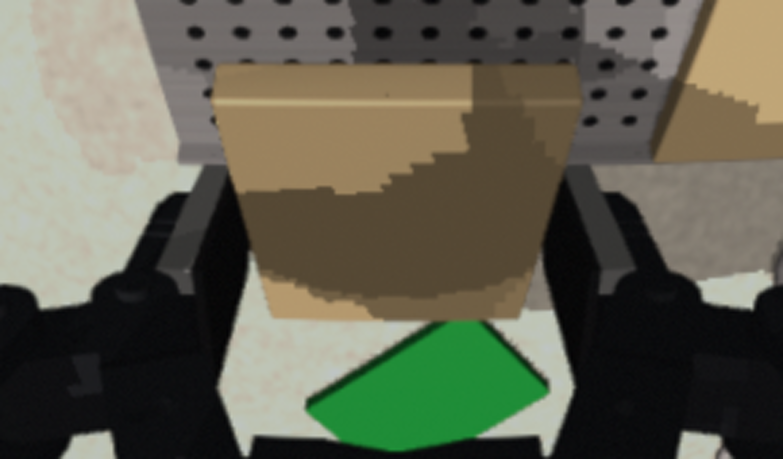

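The plate is held rigidly at its 30° tilt. I'll carry it over free bench to lay it flat there.

>>> move_arm(
  rows=[
    [[-20, 0, -5], 0, 48],
    [[-22, 30, -20], -0.04, 48],
    [[-22, 65, -40], -0.08, 48],
    [[-22, 105, -60], -0.1357, 48],
    [[-22, 145, -81], -0.1357, 48],
    [[-22, 170, -81], -0.1357, 48],
    [[-20, 181.5, -81], -0.1357, 48],
    [[-20, 181.5, -81], -0.1357, 48],
  ],
)

```text
clock: 8.72
position: [0.3538, 0.0007, 0.1]
ee_rot: [0.502, -0.5, 0.499, 0.499]
contact_force: [0.2, -0.2, -1.2]
width: 0.0543
```

>>> move_arm(
  rows=[
    [[20, 0, 0], 0, 48],
    [[45, 0, 0], 0, 48],
    [[75, 0, 0], 0, 48],
    [[95, 0, 0], 0, 48],
    [[105, 0, 0], 0, 48],
    [[110, 0, 0], 0, 48],
    [[110, 0, 0], 0, 48],
    [[110, 0, 0], 0, 48],
  ],
)

```text
clock: 9.38
position: [0.3557, 0.0008, -0.01]
ee_rot: [0.502, -0.501, 0.498, 0.499]
contact_force: [0.6, 0.0, -1.2]
width: 0.0536
```

Run:
```python
from h import *
shift([.36,.0,-.018],0)
im=viewer.get_image("wrist"); cv2.imwrite("pics/w10.png",im[:,:,::-1])
im=viewer.get_image("side"); cv2.imwrite("pics/s10.png",cv2.resize(im[130:270,170:310,::-1],None,fx=4,fy=4,interpolation=cv2.INTER_CUBIC))
```

```text
clock 9.3833 tilt [-0.0053  0.0018] curyaw -0.0007 shift [ 8.1 -4.3 -0.8] turn -0.0007 F [ 0.6  0.  -1.2]
```

View pics/w10.png

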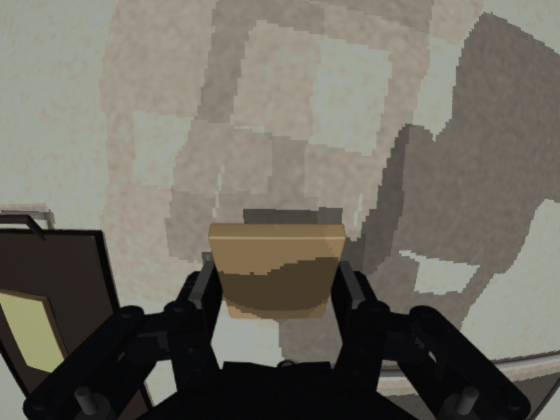

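View pics/s10.png

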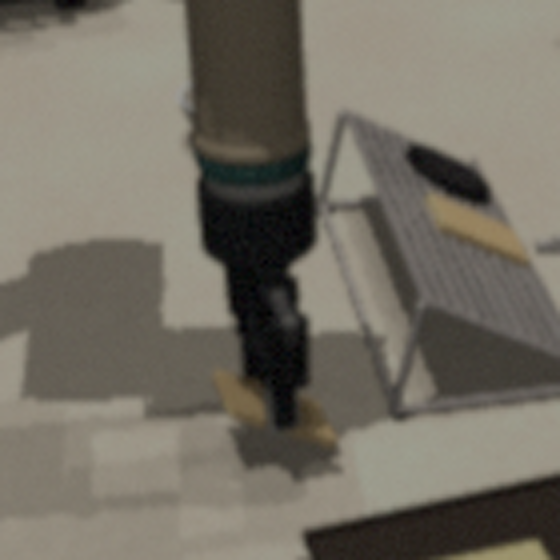

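The plate hangs tilted with its low edge about 8 mm above the bench. Pressing down should rotate it in the grip.

>>> move_arm(
  rows=[
    [[4, 0, 0], 0, 50],
    [[8, 0, 0], 0, 50],
    [[11, 0, 0], 0, 50],
    [[14, 0, 0], 0, 50],
    [[16, 0, 0], 0, 50],
    [[16, 0, 0], 0, 50],
  ],
  force=20,
)

```text
clock: 9.98
position: [0.354, 0.001, -0.0257]
ee_rot: [0.501, -0.5, 0.499, 0.499]
contact_force: [-3.8, -0.5, 4.8]
width: 0.0541
```

Run:
```python
from h import *
shift([.36,.0,-.018],0)
im=viewer.get_image("side"); cv2.imwrite("pics/s11.png",cv2.resize(im[130:270,170:310,::-1],None,fx=4,fy=4,interpolation=cv2.INTER_CUBIC))
```

```text
clock 9.9833 tilt [-0.0036  0.0018] curyaw -0.0006 shift [-7.7 -6.  -0.9] turn -0.0006 F [-3.8 -0.5  4.8]
```

View pics/s11.png

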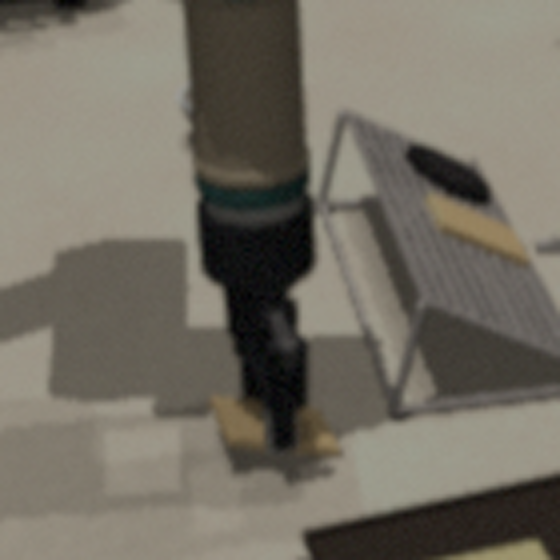

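It's rotating flat, with a modest 6 N up and 4 N of drag. Continuing down.

>>> move_arm(
  rows=[
    [[3, 0, 0], 0, 50],
    [[6, 0, 0], 0, 50],
    [[9, 0, 0], 0, 50],
    [[11, 0, 0], 0, 50],
    [[11, 0, 0], 0, 50],
  ],
)

```text
clock: 10.45
position: [0.3525, 0.0012, -0.0369]
ee_rot: [0.501, -0.5, 0.499, 0.5]
contact_force: [-3.6, -0.1, 3.9]
width: 0.0542
```

Run:
```python
from h import *
shift([.36,.0,-.042],0)
im=viewer.get_image("side"); cv2.imwrite("pics/s12.png",cv2.resize(im[130:270,170:310,::-1],None,fx=4,fy=4,interpolation=cv2.INTER_CUBIC))
im=viewer.get_image("wrist"); cv2.imwrite("pics/w12.png",cv2.resize(im[200:370,130:420,::-1],None,fx=2.7,fy=2.7,interpolation=cv2.INTER_CUBIC))
```

```text
clock 10.45 tilt [-0.001   0.0023] curyaw -0.0006 shift [ 5.1 -7.5 -1.2] turn -0.0006 F [-3.6 -0.1  3.9]
```

View pics/s12.png

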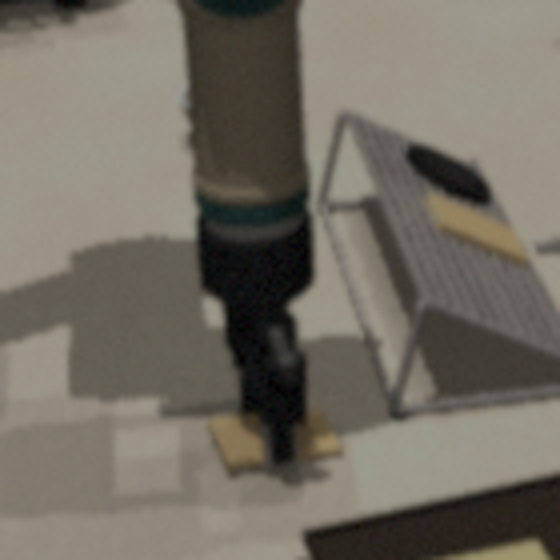

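View pics/w12.png

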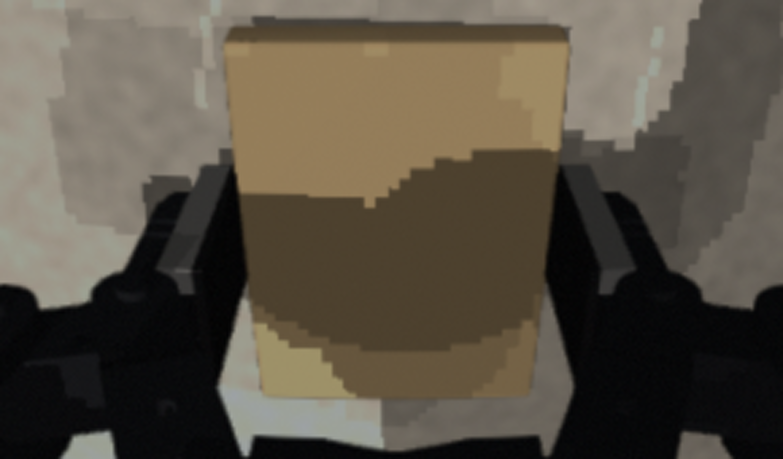

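Almost flat. A few more millimetres.

>>> move_arm(
  rows=[
    [[2, -0.5, 0], 0, 50],
    [[3, -0.5, 0], 0, 50],
    [[3.5, -0.5, 0], 0, 50],
    [[3.5, -0.5, 0], 0, 50],
  ],
)

```text
clock: 10.88
position: [0.3535, 0.0012, -0.0402]
ee_rot: [0.501, -0.5, 0.499, 0.5]
contact_force: [-4.3, -0.2, 4.1]
width: 0.0542
```

>>> move_arm(
  rows=[
    [[1, 0, 0], 0, 50],
    [[2, 0, 0], 0, 50],
    [[2, 0, 0], 0, 50],
  ],
)

```text
clock: 11.13
position: [0.3534, 0.0012, -0.0418]
ee_rot: [0.501, -0.5, 0.499, 0.5]
contact_force: [-3.7, -0.7, 11.1]
width: 0.0537
```

Run:
```python
from h import *
np.set_printoptions(precision=4,suppress=True)
im=viewer.get_image("side"); cv2.imwrite("pics/s13.png",cv2.resize(im[200:270,200:280,::-1],None,fx=8,fy=8,interpolation=cv2.INTER_CUBIC))
```

```text
(no output)
```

View pics/s13.png

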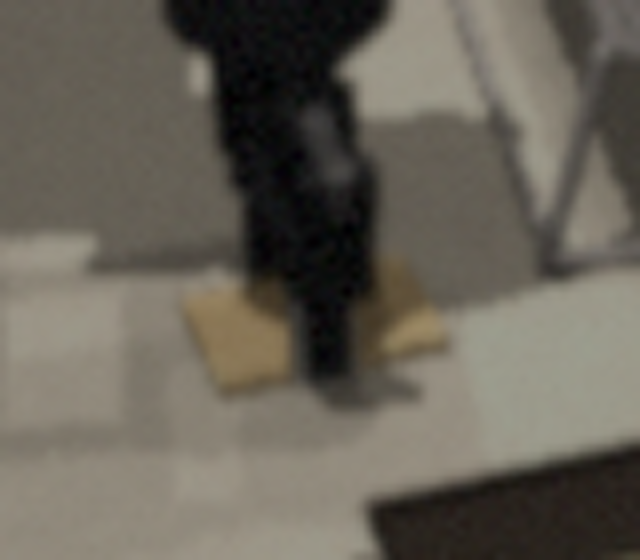

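The plate is flat on the bench. I'll open slightly to relax it, go down 1 mm, regrip, and then measure the plate in the tool frame.

>>> move_arm(
  rows=[
    [[0, 0, 0], 0, 60],
    [[0, 0, 0], 0, 60],
    [[0, 0, 0], 0, 60],
    [[0, 0, 0], 0, 60],
  ],
  force=30,
)

```text
clock: 11.52
position: [0.3542, 0.0011, -0.0418]
ee_rot: [0.501, -0.5, 0.499, 0.5]
contact_force: [-0.7, 1.0, 0.1]
width: 0.0597
```

Run:
```python
from h import *
np.set_printoptions(precision=4,suppress=True)
shift([.36,.0,-.042],0)
c=viewer.get_calibration("wrist"); im=viewer.get_image("wrist"); np.savez("w14.npz",im=im,**c)
cv2.imwrite("pics/w14.png",im[:,:,::-1])
for thr in (12,18):
    m=creammask(im,(280,235),thr=thr,r=90); print(m.sum(),fit(c,m,(.354,0,0),0,0))
```

```text
clock 11.5167 tilt [-0.003  0.002] curyaw -0.0006 shift [ 0.2 -5.8 -1.1] turn -0.0006 F [-0.7  1.   0.1]
27756 (array([0.3317, 0.0003, 0.1012]), np.float64(7807.486274509804), np.int64(27756))
25628 (array([ 0.3367,  0.0035, -0.0395]), np.float64(6949.964705882354), np.int64(25628))
```

View pics/w14.png

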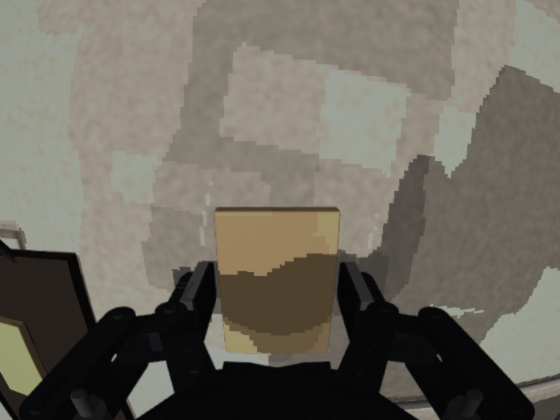

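```bash
cat >> h.py <<'E'
def satmask(im,seed,thr=.3,r=90):
    f=cv2.GaussianBlur(im,(0,0),.8).astype(float); s=(f[:,:,0]-f[:,:,2])/(f[:,:,0]+1)
    m=((s>thr)&(f[:,:,0]>40)).astype(np.uint8); w=np.zeros_like(m); y,x=int(seed[1]),int(seed[0]); w[max(0,y-r):y+r,max(0,x-r):x+r]=1
    m=cv2.morphologyEx(m*w,cv2.MORPH_OPEN,np.ones((3,3),np.uint8)); m=cv2.morphologyEx(m,cv2.MORPH_CLOSE,np.ones((5,5),np.uint8))
    n,l=cv2.connectedComponents(m); return l==l[y,x]
E
python3 - <<'E'
from h import *
np.set_printoptions(precision=4,suppress=True)
d=np.load("w14.npz"); c={k:d[k] for k in("mtx","R","t")}; im=d["im"].copy()
f=im.astype(float); s=(f[:,:,0]-f[:,:,2])/(f[:,:,0]+1)
for p in[(280,235),(280,310),(280,150),(200,230),(250,335),(20,350)]: print(p,s[p[1],p[0]],im[p[1],p[0]])
for thr in(.25,.3,.35):
    m=satmask(im,(280,235),thr); x,fv,n=fit(c,m,(.354,0,0),0,0); print(x,fv,n)
    ys,xs=np.nonzero(m); print(xs.min(),xs.max(),ys.min(),ys.max())
st=manip.get_state(); R=Rn.from_quat(np.roll(st["ee_rot"],-1)).as_matrix()
print("in tool",R.T@(np.array([x[0],x[1],0])-st["position"]))
B=proj(c,BOX@pose(x[0],x[1],0,x[2],0)[0].T+[x[0],x[1],0],True)
im[cv2.morphologyEx(m.astype(np.uint8),cv2.MORPH_GRADIENT,np.ones((3,3),np.uint8))>0]=(0,255,0)
for q in B: cv2.circle(im,tuple(np.round(q).astype(int)),2,(255,0,0),-1)
cv2.imwrite("pics/f14.png",cv2.resize(im[180:380,170:390,::-1],None,fx=3,fy=3))
E
```

```text
(280, 235) 0.38562091503267976 [152 129  93]
(280, 310) 0.4050632911392405 [78 65 46]
(280, 150) 0.13380281690140844 [141 134 122]
(200, 230) 0.12658227848101267 [157 151 137]
(250, 335) 0.39622641509433965 [105  88  63]
(20, 350) 0.2679738562091503 [152 154 111]
[0.3583 0.0029 0.0045] 1032.6745098039214 13879
214 339 207 324
[0.3586 0.0029 0.0012] 961.2117647058826 13718
215 339 208 324
[0.3586 0.0028 0.0028] 1488.5254901960786 13075
215 337 208 324
in tool [-0.0419 -0.0047  0.0018]
```

View pics/f14.png

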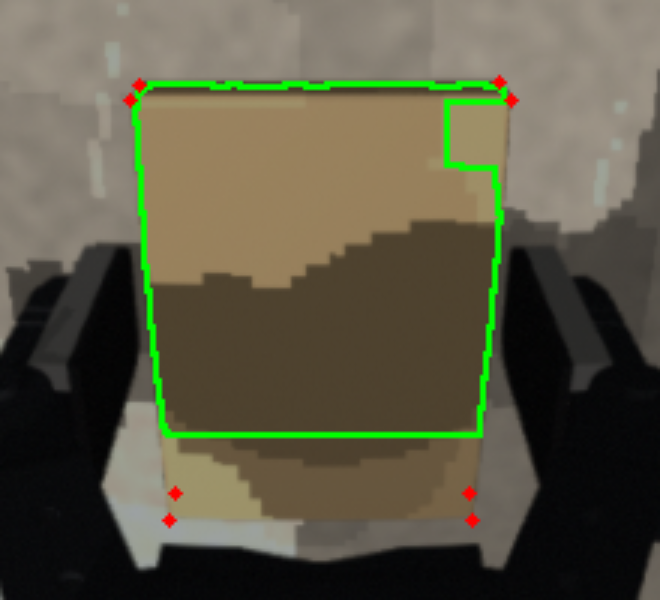

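>>> move_arm(
  rows=[
    [[0, -4.5, 1], 0, 60],
    [[0, -4.5, 1], 0, 60],
    [[0, -4.5, 1], 0, 52],
    [[0, -4.5, 1], 0, 48],
    [[0, -4.5, 1], 0, 48],
    [[0, -4.5, 1], 0, 48],
  ],
  force=30,
)

```text
clock: 12.07
position: [0.3598, 0.002, -0.0415]
ee_rot: [0.502, -0.501, 0.498, 0.499]
contact_force: [1.1, -0.4, 5.1]
width: 0.054
```

>>> move_arm(
  rows=[
    [[-5, 0, 0], 0, 48],
    [[-20, 0, 0], 0, 48],
    [[-50, 0, 0], 0, 48],
    [[-80, 0, 0], 0, 48],
    [[-110, 0, 0], 0, 48],
    [[-110, 0, 0], 0, 48],
    [[-110, 0, 0], 0, 48],
  ],
)

```text
clock: 12.65
position: [0.3597, 0.0017, 0.0695]
ee_rot: [0.502, -0.501, 0.498, 0.498]
contact_force: [-0.5, 0.0, -3.1]
width: 0.0539
```

Run:
```python
from h import *
np.set_printoptions(precision=4,suppress=True)
shift([.42,-.2,.07],0)
st=manip.get_state(); print(st["width"])
c=viewer.get_calibration("wrist"); im=viewer.get_image("wrist"); np.savez("w15.npz",im=im,**c)
cv2.imwrite("pics/w15.png",im[:,:,::-1])
R=Rn.from_quat(np.roll(st["ee_rot"],-1)).as_matrix()
z=st["position"][2]+.0418
m=satmask(im,(280,235),.3,110); x,fv,n=fit(c,m,(*(st["position"][:2]),0),z,0); print(x,fv,n)
print("plate in tool",R.T@(np.array([x[0],x[1],z])-st["position"]),"yaw",x[2])
m=creammask(im,(30,180)); 
for t in finder.look_for("base","wrist")[:3]: print(t)
```

```text
clock 12.65 tilt [-0.0077  0.0011] curyaw -0.0006 shift [  -0.3  -60.4 -201.6] turn -0.0006 F [-0.5  0.  -3.1]
0.05387323266226897
[0.3577 0.0034 0.0014] 286.38823529411764 17277
plate in tool [-0.0418  0.0016  0.0018] yaw 0.0014452702953610661
{'centre': [79.6, 282.2], 'score': 0.77}
{'centre': [3.5, 263.9], 'score': 0.72}
{'centre': [5.8, 134.0], 'score': 0.62}
```

View pics/w15.png

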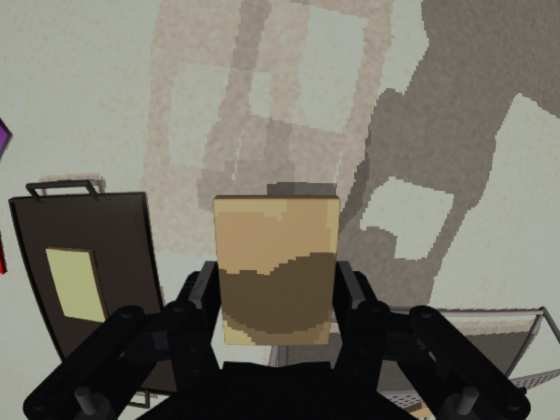

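The held plate sits within 2 mm of the tool centre, square. I'll move past the base so the wrist camera gets a clear look at it.

>>> move_arm(
  rows=[
    [[-15, -25, -34], 0, 48],
    [[-15, -50, -67], 0, 48],
    [[-15, -75, -101], 0, 48],
    [[-15, -100, -135], 0, 48],
    [[-15, -125, -168], 0, 48],
    [[-15, -150, -202], 0, 48],
    [[-15, -150, -202], 0, 48],
    [[-15, -150, -202], 0, 48],
  ],
)

```text
clock: 13.42
position: [0.5073, -0.2017, 0.0794]
ee_rot: [0.501, -0.498, 0.5, 0.501]
contact_force: [-0.9, 0.1, -2.3]
width: 0.0537
```

```bash
cat > meas.py <<'E'
from h import *
np.set_printoptions(precision=4,suppress=True)
def meas(name,pseed,bseed,zb=.004,xoff=.0418):
    st=manip.get_state(); c=viewer.get_calibration("wrist"); im=viewer.get_image("wrist").copy()
    cv2.imwrite(f"pics/{name}_raw.png",im[:,:,::-1])
    R=Rn.from_quat(np.roll(st["ee_rot"],-1)).as_matrix(); o=im.copy(); res={}
    for k,seed,z in(("held",pseed,st["position"][2]+xoff),("base",bseed,zb)):
        if seed is None: continue
        m=satmask(im,seed,.2 if k=="base" else .25,110)
        x,fv,n=fit(c,m,(*onz(c,seed,z,True)[0,:2],0),z,0); print(k,x,"cost",fv,n,"in tool",(R.T@(np.array([x[0],x[1],z])-st["position"])*1000)[1:])
        o[cv2.morphologyEx(m.astype(np.uint8),cv2.MORPH_GRADIENT,np.ones((3,3),np.uint8))>0]=(0,255,0)
        for q in proj(c,BOX@pose(0,0,0,x[2],0)[0].T+[x[0],x[1],z],True): cv2.circle(o,tuple(np.round(q).astype(int)),2,(255,0,0),-1)
        res[k]=x
    cv2.imwrite(f"pics/{name}.png",o[:,:,::-1])
    print("tcp",st["position"],"yaw",np.arctan2(-R[0,2],R[1,2]),"tilt",R[2,1:],"clock",st["clock"])
    return res,st
E
python3 - <<'E'
from h import *
st=manip.get_state(); print(st["position"],np.abs(st["qd"]).max())
c=viewer.get_calibration("wrist"); print(proj(c,[.4366,-.2,.012],True))
from meas import meas
meas("w16",(277,240),tuple(proj(c,[.4366,-.2,.012],True)[0]))
E
```

```text
[ 0.50733533 -0.20167987  0.07943829] 0.07603271236497806
[[275.44821036 121.59197249]]
held [ 0.5053 -0.2001  0.0008] cost 419.60392156862747 17794 in tool [2.1269 1.7321]
base [ 0.4737 -0.2112 -0.46  ] cost 9907.250980392157 16393 in tool [33.4411 -9.9693]
tcp [ 0.5073 -0.2017  0.0794] yaw -0.0031705228455545524 tilt [0.0018 0.0042] clock 13.4167
```

View pics/w16.png

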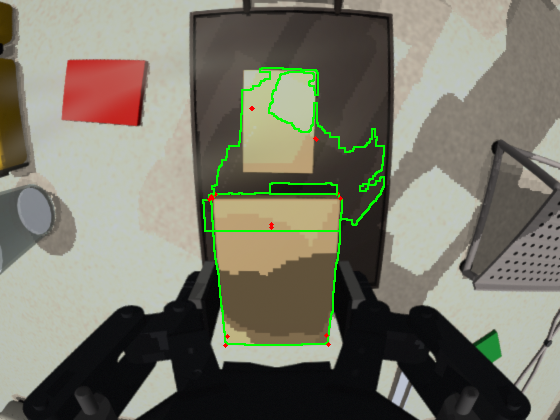

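The base is fully visible at (280,121), with rows 70–173 and cols 243–318. The tray is dark, so I'll segment by brightness instead.

```bash
cat >> meas.py <<'E'
def brmask(im,seed,thr=110,rx=60,ry=70):
    f=cv2.GaussianBlur(im,(0,0),.7); m=(f[:,:,0]>thr).astype(np.uint8); y,x=int(seed[1]),int(seed[0])
    w=np.zeros_like(m); w[max(0,y-ry):y+ry,max(0,x-rx):x+rx]=1; m=cv2.morphologyEx(m*w,cv2.MORPH_OPEN,np.ones((3,3),np.uint8))
    n,l=cv2.connectedComponents(m); return l==l[y,x]
def measbase(name,seed,z=.004,thr=110,ry=70):
    st=manip.get_state(); c=viewer.get_calibration("wrist"); im=viewer.get_image("wrist").copy()
    R=Rn.from_quat(np.roll(st["ee_rot"],-1)).as_matrix()
    m=brmask(im,seed,thr,ry=ry); x,fv,n=fit(c,m,(*onz(c,seed,z,True)[0,:2],0),z,0)
    print("base",x,"cost",fv,n); im[cv2.morphologyEx(m.astype(np.uint8),cv2.MORPH_GRADIENT,np.ones((3,3),np.uint8))>0]=(0,255,0)
    for q in proj(c,BOX@pose(0,0,0,x[2],0)[0].T+[x[0],x[1],z],True): cv2.circle(im,tuple(np.round(q).astype(int)),2,(255,0,0),-1)
    cv2.imwrite(f"pics/{name}.png",im[:,:,::-1]); return x
E
python3 - <<'E'
from meas import *
for t in(95,120): x=measbase("w17",(280,121),thr=t,ry=72)
meas("w17b",(277,240),None)
shift([.4366,-.2,.06],0)
E
```

```text
base [ 0.4357 -0.198  -0.0237] cost 465.4156862745099 7829
base [ 0.436  -0.1979 -0.0183] cost 80.08235294117648 7341
held [ 0.503  -0.1969 -0.0041] cost 428.6980392156863 17806 in tool [2.1421 1.6672]
tcp [ 0.505  -0.1983  0.0805] yaw -0.0005090933404587425 tilt [0.0027 0.0052] clock 13.5667
clock 13.6167 tilt [0.0014 0.0045] curyaw -0.0 shift [21.1 68.7 -1.8] turn -0.0 F [-0.4 -0.3 -1.7]
```

View pics/w17.png

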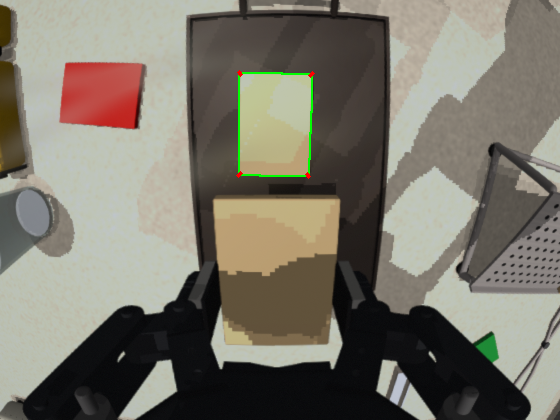

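>>> move_arm(
  rows=[
    [[0, 30, -1.5], 0.016, 48],
    [[0, 60, -1.5], 0.016, 48],
    [[15, 67.3, -1.5], 0.016, 48],
    [[45, 67.3, -1.5], 0.016, 48],
    [[75, 67.3, -1.5], 0.016, 48],
    [[90, 67.3, -1.5], 0.016, 48],
    [[90, 67.3, -1.5], 0.016, 48],
    [[90, 67.3, -1.5], 0.016, 48],
  ],
)

```text
clock: 14.28
position: [0.4368, -0.198, -0.009]
ee_rot: [0.504, -0.494, 0.503, 0.498]
contact_force: [0.1, -0.9, -1.4]
width: 0.0538
```

Run:
```python
from meas import *
meas("w18",(277,240),None)
shift([.438,-.1997,-.02],-.016)
```

```text
held [ 0.4299 -0.1964 -0.0223] cost 1581.6549019607844 19386 in tool [7.0344 1.7549]
tcp [ 0.4368 -0.198  -0.009 ] yaw -0.014969939136865765 tilt [0.0033 0.0056] clock 14.2833
clock 14.3333 tilt [0.001  0.0042] curyaw -0.0151 shift [11.8 -0.  -0.9] turn 0.0009 F [ 0.1 -0.3 -1.7]
```

View pics/w18.png

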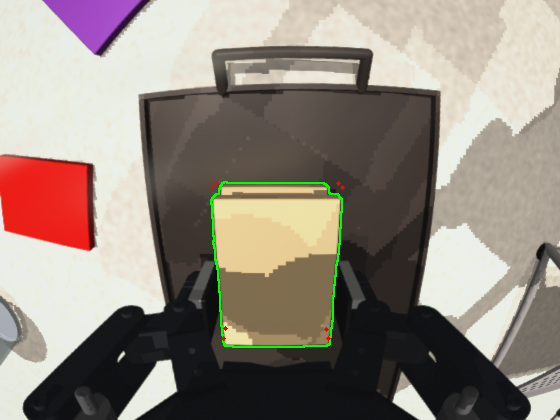

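Run:
```python
from meas import *
im=cv2.imread("pics/w18_raw.png"); cv2.imwrite("pics/w18z.png",cv2.resize(im[170:220,200:355],None,fx=5,fy=5,interpolation=cv2.INTER_CUBIC))
```

```text
(no output)
```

View pics/w18z.png

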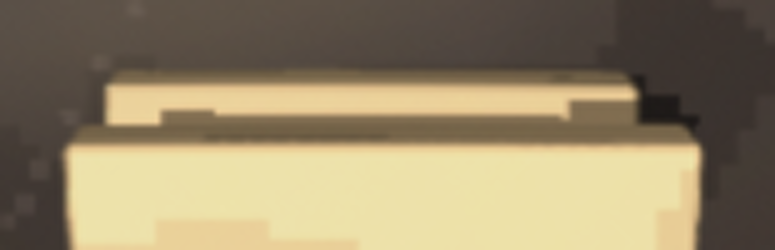

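Run:
```python
from meas import *
c=viewer.get_calibration("wrist"); s=manip.get_state(); print(s["position"])
b=onz(c,[(220.8,186.5),(327.2,186.5)],.012,True); p=onz(c,[(212.8,199.2),(339.6,199.2)],s["position"][2]+.0498,True)
print(b,p,b.mean(0),p.mean(0),np.diff(b,axis=0),np.diff(p,axis=0))
shift([.438,-.1997,-.02],-.016)
```

```text
[ 0.438  -0.1988 -0.0082]
[[ 0.3972 -0.2252  0.012 ]
 [ 0.3981 -0.1703  0.012 ]] [[ 0.3959 -0.2239  0.0416]
 [ 0.3968 -0.1696  0.0416]] [ 0.3977 -0.1978  0.012 ] [ 0.3964 -0.1967  0.0416] [[0.0009 0.055  0.    ]] [[0.0009 0.0543 0.    ]]
clock 14.3333 tilt [0.001  0.0042] curyaw -0.0151 shift [11.8 -0.  -0.9] turn 0.0009 F [ 0.1 -0.3 -1.7]
```

Plate versus base now: x −1.3 mm, y +1.1 mm, yaw equal. I'll apply that correction and lower.

>>> move_arm(
  rows=[
    [[4, -1.3, -1.1], 0, 48],
    [[9, -1.3, -1.1], 0, 48],
    [[13, -1.3, -1.1], 0, 48],
    [[16, -1.3, -1.1], 0, 48],
    [[18, -1.3, -1.1], 0, 48],
    [[18, -1.3, -1.1], 0, 48],
  ],
)

```text
clock: 14.83
position: [0.4389, -0.1997, -0.0266]
ee_rot: [0.504, -0.495, 0.503, 0.498]
contact_force: [0.8, -0.2, -1.7]
width: 0.0535
```

Run:
```python
from meas import *
shift([.4393,-.1999,-.0298],-.016)
im=viewer.get_image("wrist");cv2.imwrite("pics/w19z.png",cv2.resize(im[170:220,200:355,::-1],None,fx=5,fy=5,interpolation=cv2.INTER_CUBIC))
```

```text
clock 14.8333 tilt [0.0018 0.0047] curyaw -0.0151 shift [ 3.2 -0.4 -0.2] turn 0.0009 F [ 0.8 -0.2 -1.7]
```

View pics/w19z.png

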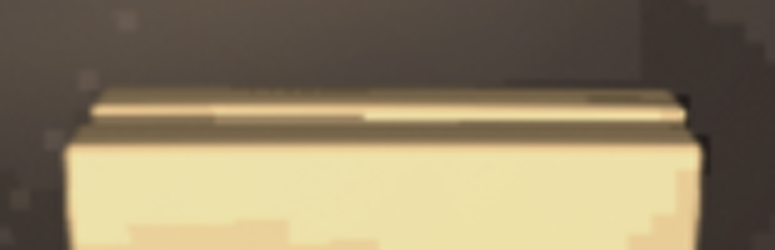

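Run:
```python
from meas import *
c=viewer.get_calibration("wrist"); s=manip.get_state()
b=onz(c,[(217.8,190.5),(336.8,190.7)],.012,True); p=onz(c,[(212.8,199.2),(340,199.2)],s["position"][2]+.0498,True)
print((p-b)[:,:2].mean(0),np.diff(b,axis=0),np.diff(p,axis=0))
```

```text
[ 0.001  -0.0005] [[0.001  0.0549 0.    ]] [[0.0009 0.0545 0.    ]]
```

>>> move_arm(
  rows=[
    [[1, -0.5, 0], 0, 48],
    [[2, -0.5, 0], 0, 48],
    [[3, -0.5, 0], 0, 48],
    [[3, -0.5, 0], 0, 48],
  ],
)

```text
clock: 15.22
position: [0.4397, -0.1999, -0.0294]
ee_rot: [0.505, -0.495, 0.503, 0.498]
contact_force: [-0.1, -0.1, 0.2]
width: 0.0538
```

Contact is just starting. I'll nudge back 1 mm in x and settle it.

>>> move_arm(
  rows=[
    [[-1.5, 0, 0], 0, 48],
    [[-1, 1.2, 0], 0, 48],
    [[0, 1.2, 0], 0, 48],
    [[0.8, 1.2, 0], 0, 48],
    [[0.8, 1.2, 0], 0, 48],
  ],
)

```text
clock: 15.63
position: [0.4383, -0.1999, -0.0295]
ee_rot: [0.504, -0.495, 0.503, 0.498]
contact_force: [-2.2, 0.2, 7.1]
width: 0.0538
```

Run:
```python
from meas import *
shift([.4393,-.1999,-.0298],-.016)
im=viewer.get_image("wrist");cv2.imwrite("pics/w20z.png",cv2.resize(im[170:220,200:355,::-1],None,fx=5,fy=5,interpolation=cv2.INTER_CUBIC))
im=viewer.get_image("side");cv2.imwrite("pics/s20z.png",cv2.resize(im[230:310,240:370,::-1],None,fx=6,fy=6,interpolation=cv2.INTER_CUBIC))
```

```text
clock 15.6333 tilt [0.0014 0.0042] curyaw -0.0151 shift [ 0.3 -1.  -0. ] turn 0.0009 F [-2.2  0.2  7.1]
```

View pics/w20z.png

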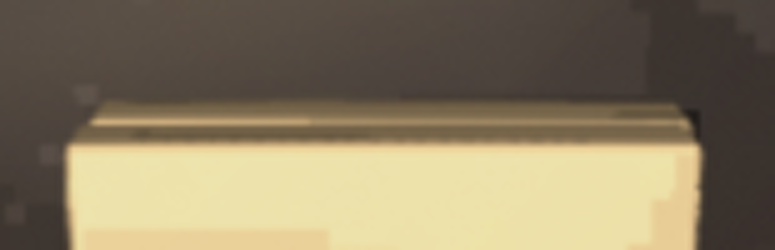

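View pics/s20z.png

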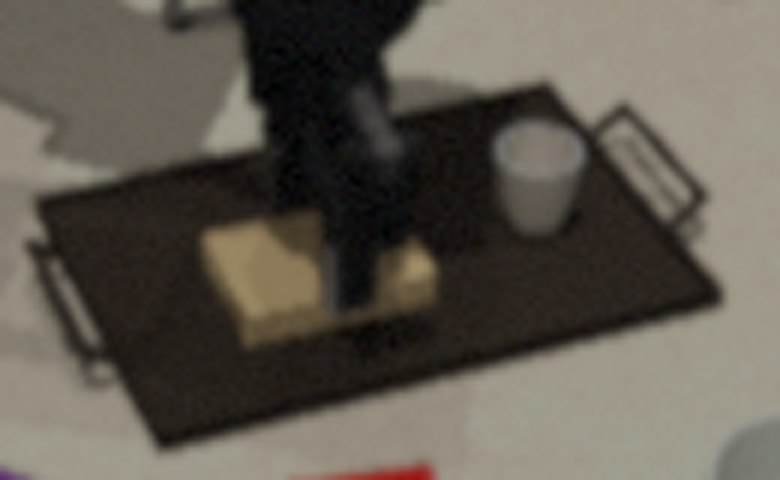

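Seated (7 N) with its edges flush to about 1 mm. Releasing and rising.

>>> move_arm(
  rows=[
    [[-0.5, 0, 0], 0, 58],
    [[-0.5, 0, 0], 0, 64],
    [[-0.5, 0, 0], 0, 70],
    [[-0.5, 0, 0], 0, 70],
    [[-15, 0, 0], 0, 70],
    [[-45, 0, 0], 0, 70],
    [[-80, 0, 0], 0, 70],
    [[-110, 0, 0], 0, 70],
  ],
)

```text
clock: 16.4
position: [0.4384, -0.2003, 0.0818]
ee_rot: [0.504, -0.495, 0.503, 0.498]
contact_force: [0.7, -0.7, 0.2]
width: 0.0701
```

Run:
```python
from meas import *
st=manip.get_state(); print(st["position"])
c=viewer.get_calibration("wrist"); im=viewer.get_image("wrist"); cv2.imwrite("pics/w21.png",im[:,:,::-1])
q=proj(c,[.436,-.198,.02],True)[0]; print(q)
shift([.5639,.162,.07],-.137)
```

```text
[ 0.4384 -0.2003  0.0818]
[276.4388 209.7597]
clock 16.45 tilt [-0.0081 -0.0018] curyaw -0.0149 shift [  17.7 -116.1  366.5] turn 0.1221 F [ 1.5 -0.8  3.4]
```

View pics/w21.png

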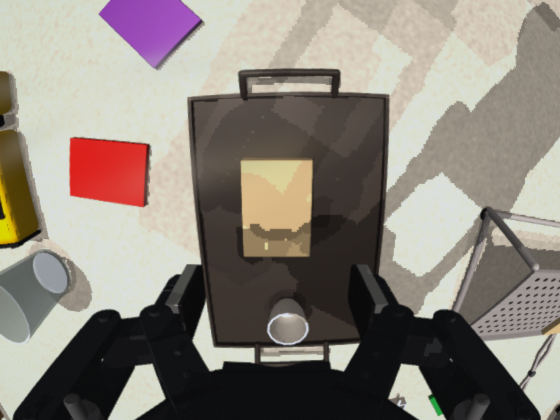

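The first plate is on the base, and nothing else on the tray has moved. On to the second plate.

>>> move_arm(
  rows=[
    [[-10, -13, 41], 0.03, 70],
    [[-10, -26, 82], 0.06, 70],
    [[-5, -39, 122], 0.09, 70],
    [[0, -52, 163], 0.122, 70],
    [[0, -65, 204], 0.122, 70],
    [[0, -78, 244], 0.122, 70],
    [[0, -91, 285], 0.122, 70],
    [[0, -104, 326], 0.122, 70],
  ],
)

```text
clock: 17.12
position: [0.5476, 0.1129, 0.0872]
ee_rot: [0.535, -0.467, 0.531, 0.462]
contact_force: [0.2, -0.7, -0.2]
width: 0.0696
```

Run:
```python
from meas import *
shift([.564,.160,.06],-.137)
```

```text
clock 17.1167 tilt [-0.0081 -0.001 ] curyaw -0.1366 shift [27.2 -9.6 49. ] turn 0.0004 F [ 0.2 -0.7 -0.2]
```

>>> move_arm(
  rows=[
    [[0, -9.6, 30], 0, 68],
    [[5, -9.6, 49], 0, 68],
    [[15, -9.6, 49], 0, 68],
    [[27, -9.6, 49], 0, 68],
    [[27, -9.6, 49], 0, 66],
    [[27, -9.6, 49], 0, 66],
  ],
)

```text
clock: 17.62
position: [0.5626, 0.1592, 0.059]
ee_rot: [0.534, -0.467, 0.532, 0.463]
contact_force: [0.6, -0.7, 0.0]
width: 0.0658
```

Run:
```python
from meas import *
c=viewer.get_calibration("wrist"); im=viewer.get_image("wrist"); cv2.imwrite("pics/w22.png",im[:,:,::-1])
q=proj(c,[.564,.162,.06],True)[0]; print(q)
print(fit(c,satmask(im,q,.25),(.564,.161,-.137),.05,np.pi/6))
shift([.564,.160,.03],-.137)
```

```text
[278.3871 245.8333]
(array([ 0.5641,  0.161 , -0.1393]), np.float64(169.72941176470587), np.int64(7717))
clock 17.6667 tilt [-0.007  -0.0016] curyaw -0.1374 shift [29.9 -0.2  0.9] turn -0.0004 F [0.5 0.1 0.1]
```

View pics/w22.png

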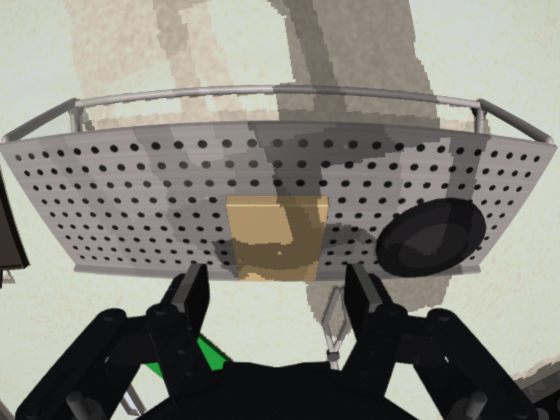

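Plate B is between the jaws, and there's clearance to the disc. Descending to grasp height.

>>> move_arm(
  rows=[
    [[10, 0, 0], 0, 66],
    [[20, 0, 0], 0, 66],
    [[30, 0, 0], 0, 66],
    [[38, 0, 0], 0, 66],
    [[43, 0, 0], 0, 66],
    [[45, 0, 0], 0, 66],
    [[45, 0, 0], 0, 66],
  ],
)

```text
clock: 18.25
position: [0.5633, 0.159, 0.014]
ee_rot: [0.534, -0.466, 0.532, 0.463]
contact_force: [0.5, 0.1, 0.8]
width: 0.0662
```

Run:
```python
from meas import *
im=viewer.get_image("wrist"); cv2.imwrite("pics/w23.png",cv2.resize(im[200:370,130:420,::-1],None,fx=2.7,fy=2.7,interpolation=cv2.INTER_CUBIC))
shift([.5643,.1593,.0122],-.137)
```

```text
clock 18.3 tilt [-0.0066 -0.0017] curyaw -0.1374 shift [ 2.4 -0.5  0.3] turn -0.0004 F [-0.1 -0.3 -1.1]
```

View pics/w23.png

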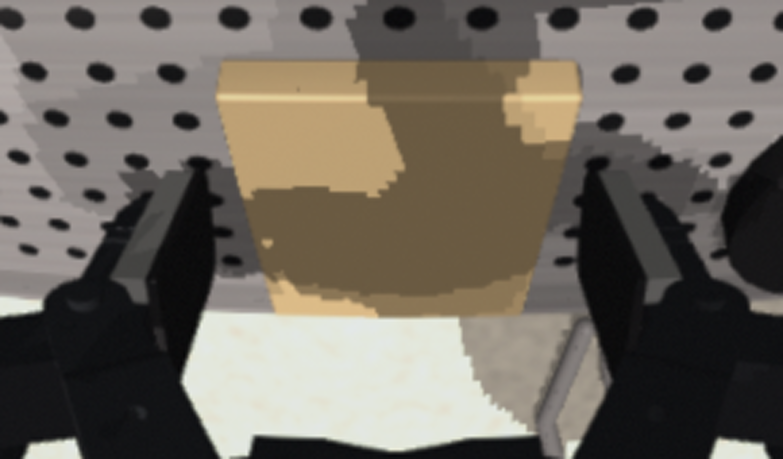

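Centred between the jaws. Down 2 mm more, then close.

>>> move_arm(
  rows=[
    [[1.5, -0.5, 0], 0, 66],
    [[2, -0.5, 0], 0, 66],
    [[2, -0.5, 0], 0, 60],
    [[2, -0.5, 0], 0, 54],
    [[2, -0.5, 0], 0, 48],
    [[2, -0.5, 0], 0, 48],
    [[2, -0.5, 0], 0, 48],
    [[2, -0.5, 0], 0, 48],
  ],
  force=25,
)

```text
clock: 18.97
position: [0.5645, 0.1592, 0.0131]
ee_rot: [0.534, -0.467, 0.532, 0.462]
contact_force: [-1.0, 1.5, 5.4]
width: 0.0538
```

>>> move_arm(
  rows=[
    [[-2, 0, 0], 0, 48],
    [[-6, 0, 0], 0, 48],
    [[-14, 0, 0], 0, 48],
    [[-30, 0, 0], 0, 48],
    [[-55, 0, 0], 0, 48],
    [[-85, 0, 0], 0, 48],
    [[-95, 0, 0], 0, 48],
    [[-95, 0, 0], 0, 48],
  ],
)

```text
clock: 19.63
position: [0.5664, 0.1598, 0.1114]
ee_rot: [0.537, -0.468, 0.53, 0.461]
contact_force: [-0.8, 0.4, -1.8]
width: 0.0538
```

Run:
```python
from meas import *
im=viewer.get_image("wrist"); cv2.imwrite("pics/w24.png",cv2.resize(im[200:370,130:420,::-1],None,fx=2.7,fy=2.7,interpolation=cv2.INTER_CUBIC))
shift([.36,0,.105],0)
```

```text
clock 19.6833 tilt [-0.0101 -0.0006] curyaw -0.1374 shift [   2.5  180.9 -186. ] turn -0.1374 F [-0.1 -0.  -2.7]
```

View pics/w24.png

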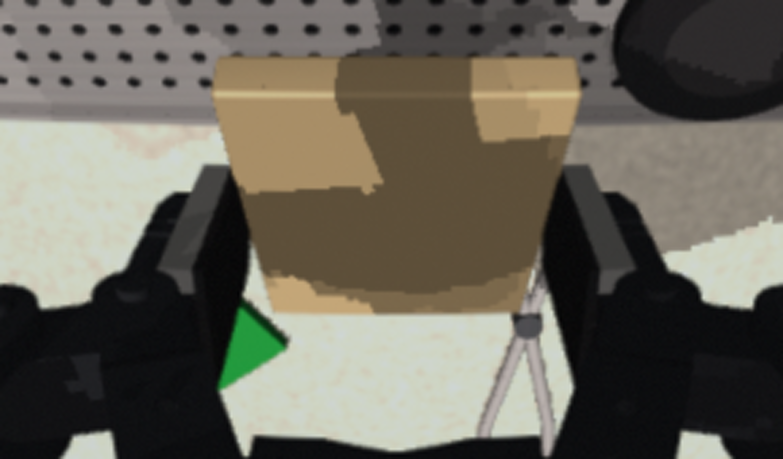

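Held at its tilt. I'll carry it to the same bench spot.

>>> move_arm(
  rows=[
    [[0, 27, -28], -0.03, 48],
    [[0, 54, -56], -0.06, 48],
    [[0, 81, -84], -0.09, 48],
    [[0, 108, -112], -0.1374, 48],
    [[0, 135, -140], -0.1374, 48],
    [[0, 165, -170], -0.1374, 48],
    [[3, 181, -186], -0.1374, 48],
    [[3, 181, -186], -0.1374, 48],
  ],
)

```text
clock: 20.35
position: [0.3523, -0.0009, 0.1018]
ee_rot: [0.5, -0.5, 0.501, 0.499]
contact_force: [0.1, -0.3, -1.3]
width: 0.0534
```

Run:
```python
from meas import *
shift([.36,0,-.010],0)
```

```text
clock 20.35 tilt [-0.0003 -0.0018] curyaw -0.0026 shift [111.8  -7.6   1.1] turn -0.0026 F [ 0.1 -0.3 -1.3]
```

>>> move_arm(
  rows=[
    [[25, -4, 0], -0.003, 48],
    [[55, -4, 0], -0.003, 48],
    [[85, -4, 0], -0.003, 48],
    [[104, -4, 0], -0.003, 48],
    [[112, -4, 0], -0.003, 48],
    [[116, -4, 0], -0.003, 48],
    [[118, -4, 0], -0.003, 48],
    [[118, -4, 0], -0.003, 48],
  ],
  force=20,
)

```text
clock: 21.02
position: [0.3559, -0.0008, -0.0167]
ee_rot: [0.499, -0.5, 0.501, 0.5]
contact_force: [-0.1, 1.0, -0.8]
width: 0.054
```

>>> move_arm(
  rows=[
    [[3, 0, 0], 0, 50],
    [[6, 0, 0], 0, 50],
    [[9, 0, 0], 0, 50],
    [[12, 0, 0], 0, 50],
    [[15, 0, 0], 0, 50],
    [[17, 0, 0], 0, 50],
    [[17, 0, 0], 0, 50],
  ],
)

```text
clock: 21.6
position: [0.3549, -0.0007, -0.0335]
ee_rot: [0.499, -0.5, 0.501, 0.5]
contact_force: [-3.7, -0.7, 5.1]
width: 0.0536
```

Run:
```python
from meas import *
shift([.36,0,-.042],0)
im=viewer.get_image("wrist"); cv2.imwrite("pics/w25.png",cv2.resize(im[200:370,130:420,::-1],None,fx=2.7,fy=2.7,interpolation=cv2.INTER_CUBIC))
```

```text
clock 21.6 tilt [ 0.0025 -0.0012] curyaw 0.0006 shift [ 8.4 -5.1  0.7] turn 0.0006 F [-3.7 -0.7  5.1]
```

View pics/w25.png

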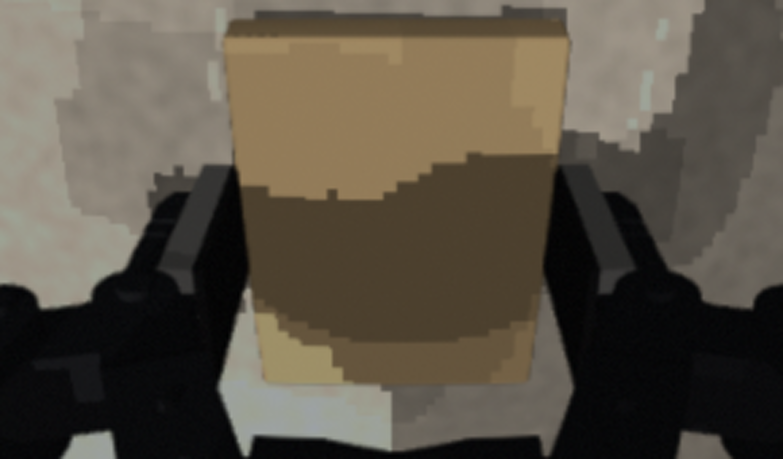

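Rotating as before. I'll continue until the force rises.

>>> move_arm(
  rows=[
    [[2, 0, 0], 0, 50],
    [[4, 0, 0], 0, 50],
    [[5.5, 0, 0], 0, 50],
    [[6.5, 0, 0], 0, 50],
    [[6.5, 0, 0], 0, 50],
  ],
)

```text
clock: 22.07
position: [0.3542, -0.0006, -0.0397]
ee_rot: [0.499, -0.5, 0.501, 0.501]
contact_force: [-3.6, -0.5, 4.3]
width: 0.0537
```

>>> move_arm(
  rows=[
    [[1, 0, 0], 0, 50],
    [[1.5, 0, 0], 0, 50],
    [[1.5, 0, 0], 0, 50],
  ],
)

```text
clock: 22.32
position: [0.3542, -0.0006, -0.0404]
ee_rot: [0.499, -0.5, 0.501, 0.501]
contact_force: [-4.4, -0.1, 11.4]
width: 0.0538
```

Flat (11 N). Opening and measuring.

>>> move_arm(
  rows=[
    [[0, 0, 0], 0, 60],
    [[0, 0, 0], 0, 60],
    [[0, 0, 0], 0, 60],
    [[0, 0, 0], 0, 60],
  ],
)

```text
clock: 22.65
position: [0.355, -0.0008, -0.0403]
ee_rot: [0.499, -0.5, 0.5, 0.5]
contact_force: [-0.1, 0.2, 0.0]
width: 0.0605
```

Run:
```python
from meas import *
s=manip.get_state()
meas("w26",(277,240),None,xoff=-s["position"][2])
```

```text
held [0.3586 0.0012 0.0015] cost 231.64313725490194 16624 in tool [-3.4741  1.9217]
tcp [ 0.355  -0.0008 -0.0403] yaw 0.0008187989549330802 tilt [ 0.0011 -0.0016] clock 22.65
```

View pics/w26.png

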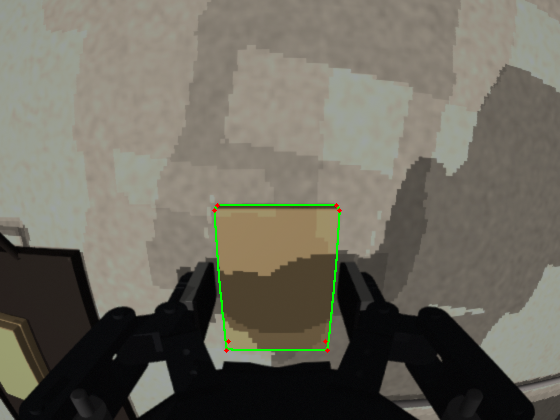

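>>> move_arm(
  rows=[
    [[0, -4.5, 0], 0, 60],
    [[1.2, -4.5, 0], 0, 60],
    [[1.2, -4.5, 0], 0, 54],
    [[1.2, -4.5, 0], 0, 48],
    [[1.2, -4.5, 0], 0, 48],
    [[1.2, -4.5, 0], 0, 48],
  ],
  force=30,
)

```text
clock: 23.2
position: [0.3604, -0.0009, -0.0414]
ee_rot: [-0.499, 0.501, -0.5, -0.5]
contact_force: [1.6, -0.7, 2.4]
width: 0.054
```

>>> move_arm(
  rows=[
    [[-5, 0, 0], 0, 48],
    [[-20, 0, 0], 0, 48],
    [[-50, 0, 0], 0, 48],
    [[-85, 0, 0], 0, 48],
    [[-120, 0, 0], 0, 48],
    [[-125, 0, 0], 0, 48],
    [[-125, 0, 0], 0, 48],
  ],
)

```text
clock: 23.78
position: [0.3615, -0.0009, 0.0855]
ee_rot: [-0.5, 0.502, -0.499, -0.498]
contact_force: [0.0, 0.4, -1.8]
width: 0.0537
```

Run:
```python
from meas import *
shift([.51,-.2,.083],0)
```

```text
clock 23.7833 tilt [-0.0049 -0.0028] curyaw 0.0008 shift [   3.7 -148.3 -199.2] turn 0.0008 F [ 0.   0.4 -1.8]
```

>>> move_arm(
  rows=[
    [[0, -25, -33], 0, 48],
    [[0, -50, -66], 0, 48],
    [[0, -75, -100], 0, 48],
    [[0, -100, -133], 0, 48],
    [[0, -125, -166], 0, 48],
    [[2, -148, -199], 0, 48],
    [[2, -148, -199], 0, 48],
    [[2, -148, -199], 0, 48],
  ],
)

```text
clock: 24.45
position: [0.5088, -0.2008, 0.0815]
ee_rot: [0.5, -0.5, 0.5, 0.5]
contact_force: [-1.5, 0.6, -2.0]
width: 0.054
```

Run:
```python
from meas import *
viewer.get_image("scene")
c=viewer.get_calibration("wrist"); q=tuple(proj(c,[.436,-.198,.02],True)[0]); print(q)
# stack: top plate fit (treat as plate at z=.012)
x=measbase("w27",q,z=.012,thr=120,ry=72)
meas("w27b",(277,240),None,xoff=.0414)
shift([x[0],x[1],.06],x[2])
```

```text
(np.float64(275.21170671478046), np.float64(120.77535578070153))
base [ 0.436  -0.1984 -0.0084] cost 117.38039215686274 7735
held [ 0.5044 -0.1965 -0.0033] cost 441.43529411764706 17868 in tool [2.81   1.7832]
tcp [ 0.5072 -0.1983  0.0822] yaw 0.000389495919149773 tilt [0.0008 0.0007] clock 24.55
clock 24.6 tilt [-0.0003  0.    ] curyaw 0.0011 shift [22.8 71.3 -0.2] turn 0.0095 F [ 0.4  0.6 -1.1]
```

View pics/w27.png

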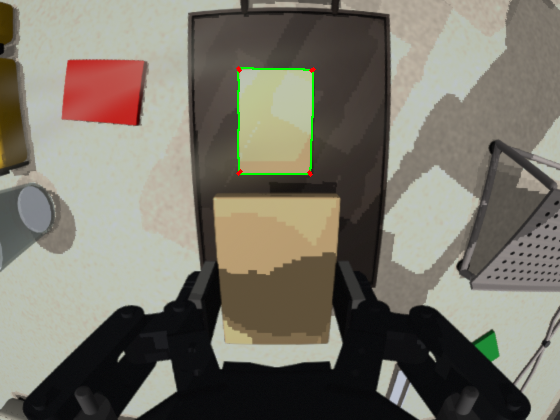

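The stack top is at (0.436, −0.198), matching the base, with edges flush. I'll hover 20 mm above it.

>>> move_arm(
  rows=[
    [[0, 30, -1.9], 0.014, 48],
    [[0, 60, -1.9], 0.014, 48],
    [[15, 69, -1.9], 0.014, 48],
    [[45, 69, -1.9], 0.014, 48],
    [[70, 69, -1.9], 0.014, 48],
    [[82, 69, -1.9], 0.014, 48],
    [[82, 69, -1.9], 0.014, 48],
    [[82, 69, -1.9], 0.014, 48],
  ],
)

```text
clock: 25.27
position: [0.4371, -0.1985, 0.0005]
ee_rot: [0.503, -0.496, 0.503, 0.498]
contact_force: [1.3, -0.2, -0.5]
width: 0.0539
```

Run:
```python
from meas import *
viewer.get_image("side"); viewer.get_image("side")
c=viewer.get_calibration("wrist"); im=viewer.get_image("wrist");np.savez("w28.npz",**c,p=manip.get_state()["position"])
cv2.imwrite("pics/w28z.png",cv2.resize(im[170:220,200:355,::-1],None,fx=5,fy=5,interpolation=cv2.INTER_CUBIC))
shift([.4382,-.2,-.0214],-.014)
```

```text
clock 25.4167 tilt [-0.0024 -0.0013] curyaw -0.0122 shift [23.4  1.   0.2] turn 0.0018 F [-0.4 -0.3 -1.8]
```

View pics/w28z.png

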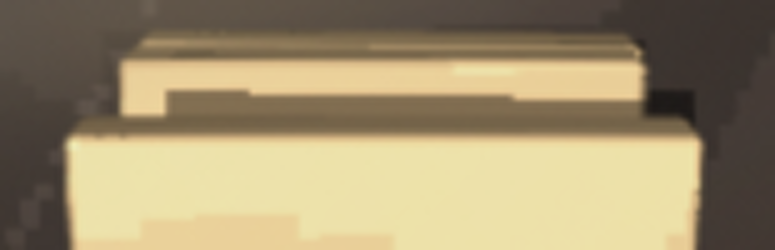

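Run:
```python
from meas import *
d=np.load("w28.npz"); c={k:d[k] for k in("mtx","R","t")}; z=d["p"][2]
u=lambda a,b:(200+(a+.5)/5-.5,170+(b+.5)/5-.5)
b=onz(c,[u(120,60),u(644,60)],.020,True); p=onz(c,[u(67,136),u(700,137)],z+.0494,True)
print((p-b)[:,:2].mean(0),np.diff(b,axis=0),np.diff(p,axis=0),b.mean(0),p.mean(0))
```

```text
[-0.0002  0.0002] [[0.0006 0.0545 0.    ]] [[0.0007 0.0542 0.    ]] [ 0.3963 -0.1977  0.02  ] [ 0.3961 -0.1975  0.0514]
```

Aligned to 0.2 mm. Lowering.

>>> move_arm(
  rows=[
    [[5, 0, 0], 0, 48],
    [[10, 0, 0], 0, 48],
    [[15, 0, 0], 0, 48],
    [[18, 0, 0], 0, 48],
    [[20, 0, 0], 0, 48],
    [[20, 0, 0], 0, 48],
  ],
)

```text
clock: 25.92
position: [0.4388, -0.1999, -0.0187]
ee_rot: [0.503, -0.497, 0.503, 0.496]
contact_force: [-0.1, 0.7, -1.2]
width: 0.0538
```

Run:
```python
from meas import *
c=viewer.get_calibration("wrist"); np.savez("w29.npz",**c,p=manip.get_state()["position"]); im=viewer.get_image("wrist")
cv2.imwrite("pics/w29z.png",cv2.resize(im[170:220,200:355,::-1],None,fx=5,fy=5,interpolation=cv2.INTER_CUBIC))
shift([.4382,-.2,-.0214],-.014)
```

```text
clock 25.9667 tilt [-0.0016 -0.0008] curyaw -0.0124 shift [3.  0.8 0. ] turn 0.0016 F [-0.5 -0.3 -0.3]
```

View pics/w29z.png

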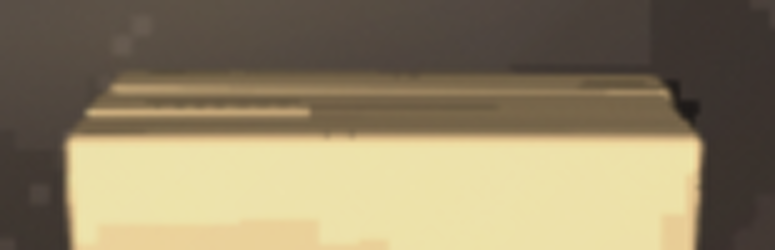

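Run:
```python
from meas import *
d=np.load("w29.npz"); c={k:d[k] for k in("mtx","R","t")}; z=d["p"][2]
u=lambda a,b:(200+(a+.5)/5-.5,170+(b+.5)/5-.5)
print(onz(c,[u(86,108)],.020,True),onz(c,[u(110,88),u(668,92)],.012,True)); print(onz(c,[u(67,137),u(702,138)],z+.0494,True))
```

```text
[[ 0.3959 -0.225   0.02  ]] [[ 0.396  -0.2241  0.012 ]
 [ 0.397  -0.1701  0.012 ]]
[[ 0.3958 -0.2248  0.0307]
 [ 0.3966 -0.1703  0.0307]]
```

>>> move_arm(
  rows=[
    [[1, 0.3, 0], 0, 48],
    [[2, 0.3, 0], 0, 48],
    [[3, 0.3, 0], 0, 48],
    [[3.2, 0.3, 0], 0, 48],
    [[3.2, 0.3, 0], 0, 48],
  ],
)

```text
clock: 26.38
position: [0.4387, -0.2001, -0.0214]
ee_rot: [0.503, -0.498, 0.503, 0.496]
contact_force: [-0.8, 1.5, 1.7]
width: 0.0534
```

All back edges agree within 1 mm. A slight press to seat it, then a look before releasing.

>>> move_arm(
  rows=[
    [[0.6, 0.2, 0], 0, 48],
    [[0.6, 0.2, 0], 0, 48],
  ],
)

```text
clock: 26.55
position: [0.4388, -0.2001, -0.0214]
ee_rot: [0.503, -0.498, 0.503, 0.496]
contact_force: [-0.3, 0.6, 5.3]
width: 0.0539
```

Run:
```python
from meas import *
im=viewer.get_image("wrist")
cv2.imwrite("pics/w30z.png",cv2.resize(im[170:220,200:355,::-1],None,fx=5,fy=5,interpolation=cv2.INTER_CUBIC))
im=viewer.get_image("side");cv2.imwrite("pics/s30z.png",cv2.resize(im[230:310,240:370,::-1],None,fx=6,fy=6,interpolation=cv2.INTER_CUBIC))
```

```text
(no output)
```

View pics/w30z.png

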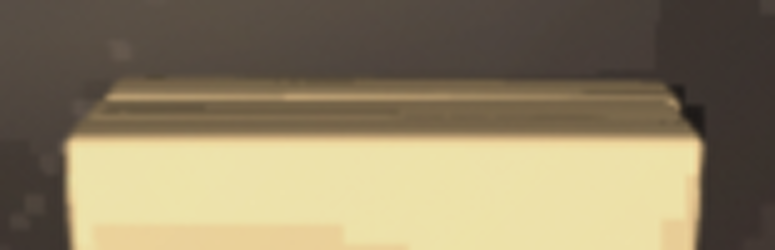

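View pics/s30z.png

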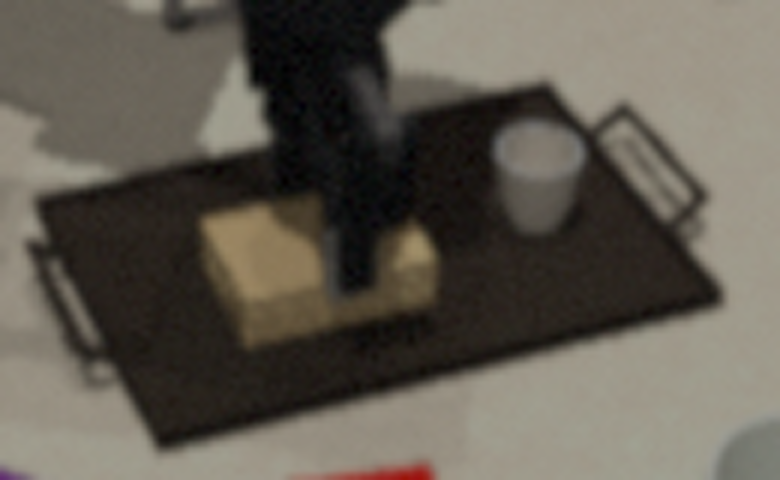

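All three are flush. Releasing and rising.

>>> move_arm(
  rows=[
    [[-0.5, 0, 0], 0, 58],
    [[-0.5, 0, 0], 0, 64],
    [[-0.5, 0, 0], 0, 70],
    [[-0.5, 0, 0], 0, 70],
    [[-15, 0, 0], 0, 70],
    [[-45, 0, 0], 0, 70],
    [[-80, 0, 0], 0, 70],
    [[-110, 0, 0], 0, 70],
  ],
)

```text
clock: 27.32
position: [0.4384, -0.1999, 0.0899]
ee_rot: [0.503, -0.498, 0.503, 0.496]
contact_force: [0.8, 0.4, -0.3]
width: 0.0704
```

>>> move_arm(
  rows=[
    [[-10, -60, 0], 0, 70],
    [[-10, -60, 0], 0, 70],
    [[-10, -60, 0], 0, 70],
    [[-10, -60, 0], 0, 70],
  ],
)

```text
clock: 27.65
position: [0.4988, -0.2006, 0.1]
ee_rot: [0.503, -0.498, 0.503, 0.496]
contact_force: [-1.0, 0.1, -0.5]
width: 0.0696
```

Run:
```python
from meas import *
c=viewer.get_calibration("wrist"); q=tuple(proj(c,[.436,-.198,.028],True)[0]); print(q)
x=measbase("w31",q,z=.020,thr=120,ry=72)
im=viewer.get_image("scene");cv2.imwrite("pics/sc31.png",cv2.resize(im[150:350,120:480,::-1],None,fx=2.2,fy=2.2))
im=viewer.get_image("side");cv2.imwrite("pics/s31.png",cv2.resize(im[210:310,230:370,::-1],None,fx=5.5,fy=5.5,interpolation=cv2.INTER_CUBIC))
```

```text
(np.float64(276.4769420920573), np.float64(131.19320638280126))
base [ 0.436  -0.1984 -0.0114] cost 113.25882352941176 7174
```

View pics/w31.png

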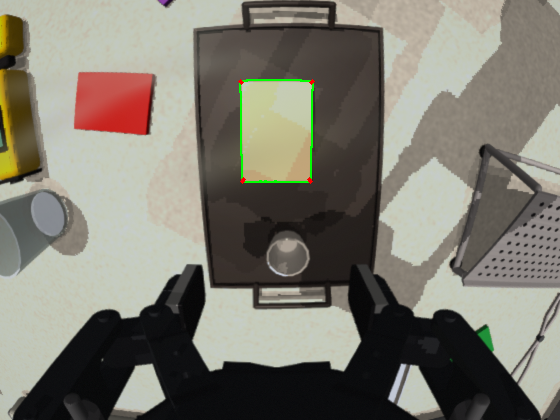

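View pics/s31.png

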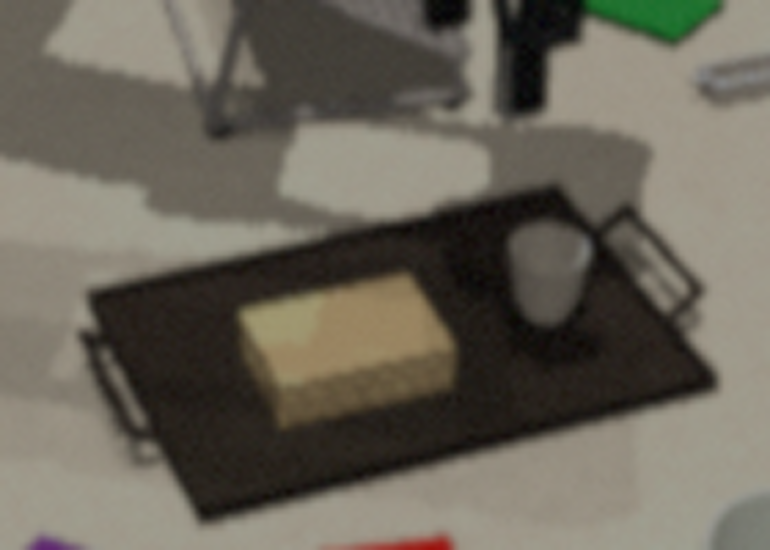

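View pics/sc31.png

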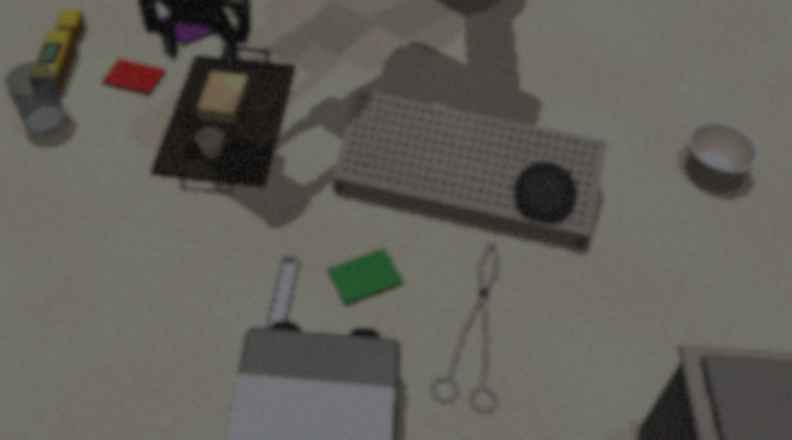

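The wrist view shows a single flush outline at (276,131). The side view shows a square three-plate pile. The rack now holds only the disc, and the crucible and everything else are where they were. Handing in.

Run:
```python
from rig import manip
s=manip.get_state(); print(s["clock"],abs(s["qd"]).max(),s["contact_force"])
print(manip.sign_off())
```

```text
27.8 0.004495812307397425 [ 0.37919069 -0.25353545 -0.31640194]
the job is handed in; nothing more can be done
None
```

Both cream plates are stacked flat on the bottom plate with their edges flush, and I handed the job in at 27.8 s of the 70 s allowed. The sign-off gives no verdict, so this rests on my own checks.

**How it was done:** I gripped each plate by its long sides on the rack and laid it flat on free bench by pressing its low edge down in the grip. Then I regripped it flat, lined it up with the wrist camera, lowered it until I felt light contact, and released it.

**Last checks:**
- **Alignment:** the top plate measures (0.436, −0.198) m with yaw −0.011 rad. The bottom plate measured (0.436, −0.198) m and −0.018 rad before stacking. The back edges I could see of all three agreed within about 1 mm.
- **Stack and surroundings:** the side view shows one square three-plate pile. The disc, crucible and the other bystanders look unmoved by eye.
- **Arm:** the gripper is clear of everything and the arm was still.

**What disagreed:**
- The fingertips sat about 45 mm behind the reported TCP, so I set heights from contact force and the cameras.
- The wrist camera also showed held plates about 2 mm off the tool centre, so I placed each one by comparing it with the plate below in the same picture.
- One early colour mask and two early outline fits were bad, so I redid them.

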